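# Set the curing-lamp gap with gauge blades

### The job

Get the curing lamp ready for a gluing run: while the lamp bar is still locked up, lay every gauge blade flat on the panel in a lane of its own, pushed straight in under the bar until its red depth line is level with the bar's front face, and let go; then swing the cam lever fully to free so that the bar sinks onto the blades, and swing it fully back to lock it there. Finally draw the blades out and lay them flat, singly, back on the bordered pad, and slide the adhesive tub, without lifting it, from the white ring into the yellow ring (the tub may be moved at any time). Leave the bar locked at the gap the blades gave it and leave the other things on the bench alone.

Things in the scene. Friction and masses are not known exactly. Their poses are not given: they have to be found in the camera images.
- jig: fixed curing-lamp jig: brown plate 210 x 270 x 12 mm with a white dotted panel. Origin: underside, 100 mm behind the plate's front edge; blades enter along +x, y left, z up. A black lamp bar (56 mm deep, 260 long, 36 high) spans it, front face at x = -0.010; behind it, centred at y = 0, an aluminium column 64 mm wide (tongue and post up to 136 mm) carries the lever
- lamp (a joint): height of the gap between the panel (12 mm above the bench) and the lamp bar's flat underside, in m (0 to 0.022). The bar slides up and down on the column; it sinks slowly by its own weight (counterbalanced to about 2 N) when the cam lever is free, and stays where it is when the lever is locked
- cam (a joint): angle of the red cam lever on top of the column, about a vertical axis: 0 = locked (arm points to the jig's +y), 1.4 = free (arm points to the jig's front, -x); anticlockwise from above is positive. Stays where it is left; a push of some 3 N at the knob
- lever_knob (a point): centre of the upright round red knob (18 mm diameter, 34 mm high, from 17 mm below this point to 17 mm above) on the end of the lever, 75 mm from its pivot. The lever's arm below it has its top 144 mm above the bench
- lever_pivot (a point): point on the lever's pivot axis, 144 mm above the bench (level with the top of the arm)
- pad: fixed black rubber gauge pad with a yellow border, 200 (x) x 250 (y) x 3 mm; origin: centre of the underside. The blades lie on it at the start, side by side, tips to +x
- tub: round green adhesive tub, 56 mm diameter and 62 mm high, with a flat white lid (58 mm diameter, from 50 to 62 mm); origin: centre of the underside. About 300 g
- ring_park: white painted ring on the bench mat, 96 mm outside diameter, where the tub is parked at the start; origin: its centre
- ring_ready: yellow painted ring on the bench mat, 96 mm outside diameter; origin: its centre
- knife: yellow utility knife 150 x 34 x 18 mm, lying; leave alone
- dropper: amber dropper bottle 34 mm diameter, 75 mm high; leave alone
- jar: jar 60 mm diameter, 60 mm high, yellow cap; leave alone
- marker: black and white marker pen 130 mm long, lying; leave alone
- tweezers: steel tweezers 120 mm long, lying; leave alone
- carton: cardboard carton 60 x 80 x 50 mm; leave alone
- blade0: gauge blade lying flat: steel strip 110 x 30 x 4 mm, orange grip block 44 long, 14 wide, 28 high on its rear part (top 32 mm above the underside). Origin: underside below the centre of the grip; x runs to the tip (85 mm ahead; the strip ends 25 mm behind), z up. Red depth line across the strip 40 mm behind the tip. 100 g. Two or three blades; absent if None
- tip0 (a point): middle of the front edge of blade 0, at its underside
- blade1: gauge blade lying flat: steel strip 110 x 30 x 4 mm, orange grip block 44 long, 14 wide, 28 high on its rear part (top 32 mm above the underside). Origin: underside below the centre of the grip; x runs to the tip (85 mm ahead; the strip ends 25 mm behind), z up. Red depth line across the strip 40 mm behind the tip. 100 g. Two or three blades; absent if None
- tip1 (a point): middle of the front edge of blade 1, at its underside
- blade2: gauge blade lying flat: steel strip 110 x 30 x 4 mm, orange grip block 44 long, 14 wide, 28 high on its rear part (top 32 mm above the underside). Origin: underside below the centre of the grip; x runs to the tip (85 mm ahead; the strip ends 25 mm behind), z up. Red depth line across the strip 40 mm behind the tip. 100 g. Two or three blades; absent if None
- tip2 (a point): middle of the front edge of blade 2, at its underside
- lane0 (a point): left lane: point on the panel's surface (12 mm above the bench) straight below the front face of the lamp bar, in the middle between two blue lane lines 36 mm apart; its axes are the jig's
- lane1 (a point): middle lane: point on the panel's surface (12 mm above the bench) straight below the front face of the lamp bar, in the middle between two blue lane lines 36 mm apart; its axes are the jig's
- lane2 (a point): right lane: point on the panel's surface (12 mm above the bench) straight below the front face of the lamp bar, in the middle between two blue lane lines 36 mm apart; its axes are the jig's
Not all that is in view belongs to the job. What is shaped like the blade0 but blue or pink is not meant. Of the things that look like the tub, the smallest one is meant.

How it is judged:
On the way, in this order (a step that is already met when the one before it is completed fails the run):
1. every blade present lies in a lane to its depth line and is released, the lamp bar still locked up (((x of tip0 in the frame of lane0 between 0.033 and 0.047 m and y of tip0 in the frame of lane0 between -0.009 and 0.009 m and z of tip0 in the frame of lane0 below 0.004 m and angle between the x axis of blade0 and the x axis of jig, either way round below 0.14 rad) or (x of tip0 in the frame of lane1 between 0.033 and 0.047 m and y of tip0 in the frame of lane1 between -0.009 and 0.009 m and z of tip0 in the frame of lane1 below 0.004 m and angle between the x axis of blade0 and the x axis of jig, either way round below 0.14 rad) or (x of tip0 in the frame of lane2 between 0.033 and 0.047 m and y of tip0 in the frame of lane2 between -0.009 and 0.009 m and z of tip0 in the frame of lane2 below 0.004 m and angle between the x axis of blade0 and the x axis of jig, either way round below 0.14 rad)) and ((x of tip1 in the frame of lane0 between 0.033 and 0.047 m and y of tip1 in the frame of lane0 between -0.009 and 0.009 m and z of tip1 in the frame of lane0 below 0.004 m and angle between the x axis of blade1 and the x axis of jig, either way round below 0.14 rad) or (x of tip1 in the frame of lane1 between 0.033 and 0.047 m and y of tip1 in the frame of lane1 between -0.009 and 0.009 m and z of tip1 in the frame of lane1 below 0.004 m and angle between the x axis of blade1 and the x axis of jig, either way round below 0.14 rad) or (x of tip1 in the frame of lane2 between 0.033 and 0.047 m and y of tip1 in the frame of lane2 between -0.009 and 0.009 m and z of tip1 in the frame of lane2 below 0.004 m and angle between the x axis of blade1 and the x axis of jig, either way round below 0.14 rad)) and ((x of tip2 in the frame of lane0 between 0.033 and 0.047 m and y of tip2 in the frame of lane0 between -0.009 and 0.009 m and z of tip2 in the frame of lane0 below 0.004 m and angle between the x axis of blade2 and the x axis of jig, either way round below 0.14 rad) or (x of tip2 in the frame of lane1 between 0.033 and 0.047 m and y of tip2 in the frame of lane1 between -0.009 and 0.009 m and z of tip2 in the frame of lane1 below 0.004 m and angle between the x axis of blade2 and the x axis of jig, either way round below 0.14 rad) or (x of tip2 in the frame of lane2 between 0.033 and 0.047 m and y of tip2 in the frame of lane2 between -0.009 and 0.009 m and z of tip2 in the frame of lane2 below 0.004 m and angle between the x axis of blade2 and the x axis of jig, either way round below 0.14 rad)) and contact force between the fingers and blade0 below 0.3 N and contact force between the fingers and blade1 below 0.3 N and contact force between the fingers and blade2 below 0.3 N and value of joint lamp above 0.009 m and value of joint cam below 0.3 rad), for 0.2 s.
2. cam lever swung to free, the bar resting on the blades (value of joint cam above 1.1 rad and value of joint lamp between 0.0028 and 0.0054 m and ((x of tip0 in the frame of lane0 between 0.033 and 0.047 m and y of tip0 in the frame of lane0 between -0.009 and 0.009 m and z of tip0 in the frame of lane0 below 0.004 m and angle between the x axis of blade0 and the x axis of jig, either way round below 0.14 rad) or (x of tip0 in the frame of lane1 between 0.033 and 0.047 m and y of tip0 in the frame of lane1 between -0.009 and 0.009 m and z of tip0 in the frame of lane1 below 0.004 m and angle between the x axis of blade0 and the x axis of jig, either way round below 0.14 rad) or (x of tip0 in the frame of lane2 between 0.033 and 0.047 m and y of tip0 in the frame of lane2 between -0.009 and 0.009 m and z of tip0 in the frame of lane2 below 0.004 m and angle between the x axis of blade0 and the x axis of jig, either way round below 0.14 rad)) and ((x of tip1 in the frame of lane0 between 0.033 and 0.047 m and y of tip1 in the frame of lane0 between -0.009 and 0.009 m and z of tip1 in the frame of lane0 below 0.004 m and angle between the x axis of blade1 and the x axis of jig, either way round below 0.14 rad) or (x of tip1 in the frame of lane1 between 0.033 and 0.047 m and y of tip1 in the frame of lane1 between -0.009 and 0.009 m and z of tip1 in the frame of lane1 below 0.004 m and angle between the x axis of blade1 and the x axis of jig, either way round below 0.14 rad) or (x of tip1 in the frame of lane2 between 0.033 and 0.047 m and y of tip1 in the frame of lane2 between -0.009 and 0.009 m and z of tip1 in the frame of lane2 below 0.004 m and angle between the x axis of blade1 and the x axis of jig, either way round below 0.14 rad)) and ((x of tip2 in the frame of lane0 between 0.033 and 0.047 m and y of tip2 in the frame of lane0 between -0.009 and 0.009 m and z of tip2 in the frame of lane0 below 0.004 m and angle between the x axis of blade2 and the x axis of jig, either way round below 0.14 rad) or (x of tip2 in the frame of lane1 between 0.033 and 0.047 m and y of tip2 in the frame of lane1 between -0.009 and 0.009 m and z of tip2 in the frame of lane1 below 0.004 m and angle between the x axis of blade2 and the x axis of jig, either way round below 0.14 rad) or (x of tip2 in the frame of lane2 between 0.033 and 0.047 m and y of tip2 in the frame of lane2 between -0.009 and 0.009 m and z of tip2 in the frame of lane2 below 0.004 m and angle between the x axis of blade2 and the x axis of jig, either way round below 0.14 rad))), for 0.2 s.
3. cam lever swung back to locked, the bar still on the blades (value of joint cam below 0.2 rad and value of joint lamp between 0.0028 and 0.0054 m and ((x of tip0 in the frame of lane0 between 0.033 and 0.047 m and y of tip0 in the frame of lane0 between -0.009 and 0.009 m and z of tip0 in the frame of lane0 below 0.004 m and angle between the x axis of blade0 and the x axis of jig, either way round below 0.14 rad) or (x of tip0 in the frame of lane1 between 0.033 and 0.047 m and y of tip0 in the frame of lane1 between -0.009 and 0.009 m and z of tip0 in the frame of lane1 below 0.004 m and angle between the x axis of blade0 and the x axis of jig, either way round below 0.14 rad) or (x of tip0 in the frame of lane2 between 0.033 and 0.047 m and y of tip0 in the frame of lane2 between -0.009 and 0.009 m and z of tip0 in the frame of lane2 below 0.004 m and angle between the x axis of blade0 and the x axis of jig, either way round below 0.14 rad)) and ((x of tip1 in the frame of lane0 between 0.033 and 0.047 m and y of tip1 in the frame of lane0 between -0.009 and 0.009 m and z of tip1 in the frame of lane0 below 0.004 m and angle between the x axis of blade1 and the x axis of jig, either way round below 0.14 rad) or (x of tip1 in the frame of lane1 between 0.033 and 0.047 m and y of tip1 in the frame of lane1 between -0.009 and 0.009 m and z of tip1 in the frame of lane1 below 0.004 m and angle between the x axis of blade1 and the x axis of jig, either way round below 0.14 rad) or (x of tip1 in the frame of lane2 between 0.033 and 0.047 m and y of tip1 in the frame of lane2 between -0.009 and 0.009 m and z of tip1 in the frame of lane2 below 0.004 m and angle between the x axis of blade1 and the x axis of jig, either way round below 0.14 rad)) and ((x of tip2 in the frame of lane0 between 0.033 and 0.047 m and y of tip2 in the frame of lane0 between -0.009 and 0.009 m and z of tip2 in the frame of lane0 below 0.004 m and angle between the x axis of blade2 and the x axis of jig, either way round below 0.14 rad) or (x of tip2 in the frame of lane1 between 0.033 and 0.047 m and y of tip2 in the frame of lane1 between -0.009 and 0.009 m and z of tip2 in the frame of lane1 below 0.004 m and angle between the x axis of blade2 and the x axis of jig, either way round below 0.14 rad) or (x of tip2 in the frame of lane2 between 0.033 and 0.047 m and y of tip2 in the frame of lane2 between -0.009 and 0.009 m and z of tip2 in the frame of lane2 below 0.004 m and angle between the x axis of blade2 and the x axis of jig, either way round below 0.14 rad))), for 0.2 s.
At the end, for the whole second after the job is handed in: All blades lie flat and singly on the pad with grip and tip within its border (1 cm over at the tip is allowed), the lever is within 0.2 rad of locked, the lamp gap is 2.8 to 5.4 mm, the tub stands upright and at rest within 15 mm of the yellow ring's centre (x of blade0 in the frame of pad between -0.1 and 0.1 m and y of blade0 in the frame of pad between -0.12 and 0.12 m and x of tip0 in the frame of pad between -0.11 and 0.11 m and y of tip0 in the frame of pad between -0.125 and 0.125 m and z of each of blade0, blade1, blade2 in the frame of pad below 0.008 m and angle between each of blade0, blade1, blade2, tub's own z axis and vertical below 0.1 rad and linear speed of each of blade0, blade1, blade2, tub below 0.03 m/s and x of blade1 in the frame of pad between -0.1 and 0.1 m and y of blade1 in the frame of pad between -0.12 and 0.12 m and x of tip1 in the frame of pad between -0.11 and 0.11 m and y of tip1 in the frame of pad between -0.125 and 0.125 m and x of blade2 in the frame of pad between -0.1 and 0.1 m and y of blade2 in the frame of pad between -0.12 and 0.12 m and x of tip2 in the frame of pad between -0.11 and 0.11 m and y of tip2 in the frame of pad between -0.125 and 0.125 m and value of joint lamp between 0.0028 and 0.0054 m and value of joint cam below 0.2 rad and horizontal distance between tub and ring_ready below 0.015 m and height (world z) of tub below 0.006 m); the robot touches nothing.
It fails at once if the tub is lifted or tipped (height (world z) of tub above 0.02 m or angle between tub's own z axis and vertical above 0.5 rad).
It fails at once if another thing on the bench is disturbed by more than 3 cm (distance of any of knife, dropper, jar, marker, tweezers, carton from where it was at the start of the episode above 0.03 m).
Of blade0, blade1, blade2 only 2 to 3 are there at a start; the rules pass over those that are not, and their reading is None.
At some moment in a run one of tub may be knocked a few centimetres aside while the robot is not near it.
Once in a run the grip may slacken for a moment while it holds something.
It also fails if it takes over 210 s, if anything falls off the work surface, if the arm or the gripper's body presses on something with over 40 N, if the wrist force passes 120 N, or if a joint passes its speed limit or range.

### The arm

A 6-joint arm with a two-finger parallel gripper is mounted at the origin on the work surface. World frame = base frame: x ahead of the robot, y to its left, z up, the work surface at z = 0. Lengths are in m, angles in rad, forces in N, time in s.
With the tool pointing down it reaches from about 0.325 to 0.9 m from the base axis. Payload 6.1 kg.
Tool frame: the origin (TCP) lies on the centre line of the jaws, within the pads' length; the fingertips stand 14 mm ahead of it and the grasp point (between the pads) lies 5 mm behind it; z points along the fingers, y is the line along which they close (so a half turn about z gives the same grasp; the last joint's range is limited). The gripper opens to 87 mm and grips with 3 to 60 N. Pads are 19 mm wide; open, the fingers measure 117 mm over their backs; the gripper's body (75 mm by 190 mm) begins 51 mm behind the grasp point.
Start: joints at [1.031, 0.22, 1.526, -0, 1.395, -0.126], TCP at [0.251, 0.572, 0.237] pointing down, gripper open.
Joint ranges: [-2.98, 2.98], [-0.91, 2.08], [0.09, 2.57], [-1.24, 4.39], [0.2, 2.65], [-2.68, 2.68]. Speed limits (rad/s): [2.57, 2.57, 3.01, 3.14, 3.14, 3.14].

### API

Orientations are given as a unit quaternion [w, x, y, z].
In Python, from workcell import * gives the robot as it stands.
- The arm moves only by the shell command python3 -m handwheel 'ROWS' [FORCE]. ROWS is JSON, a list that holds one entry, the list of rows, each a list of 7 numbers: the turn, a rotation vector about the tool's x, y, z in rad, then the shift along the tool's x, y, z in cm, then the opening, from -1 (shut) to 1 (fully open). A call has 1 to 10 rows; each row shifts and turns the commanded pose from where the row before left it, along the tool's axes as they then stand; what a row does not reach is not made up. A row lasts 1/10 s, in which the tool goes at most 50 mm and 8.59 degrees, less where a joint would pass 70% of its speed; a pose out of reach is approached as far as the arm can. A call is refused whole if a number of a shift passes 5 or a number of a turn 0.15, either way. A call with a gripper value outside its range is refused whole. The fingers move at their own pace and stop on an object; FORCE is the grip in N (left out, the last holds). Time passes only in rows, so rows that do not move let the fingers close. It gives the time, the measured TCP pose, the force, the opening and the grip force at its end, in the units of the state.
- state(): the state, without advancing time (a new reading comes with each control period).
- read_camera(name): name is "side" or "top"; returns a dict with "img" (420x560x3 uint8, red, green, blue), "camera_matrix" (3x3 intrinsics, pixels), "extrinsics" (4x4, takes a point from camera to world coordinates). Camera axes: x right, y up, looking along -z (the intrinsics and any distortion apply to the point x, -y, -z); pixel columns grow to the right and rows downward; lengths in m; the calibration is good to about 2 mm. A picture is of the moment at which its call begins. There is no depth.
- sign_off(): hands the job in; it is judged then, once.
The state is a dict: "time_s": time; "joint_positions": joint angles; "qvel": joint speeds; "tau": joint torques, N m; "tool_pos": TCP position; "ee_rot": TCP orientation; "ft_force": force on the tool from outside, world axes, zero at the start; "moment": the same for the moment, N m; "grip_width": opening from 0.0 (shut) to 1.0 (fully open); "gripper_force": force on a finger pad.
Only numpy, scipy, OpenCV 4.12 (cv2) and the standard library are available. Lean on these libraries where they do the work, as an engineer would, in place of code of your own. Each camera call takes 0.05 s, during which the arm holds its last target. There are 200 camera calls.

## Working session

There is one attempt and no reset: what is moved stays moved. The work goes in short steps, Python scripts to look and compute and a shell command to move; the robot and the scene stay as the last step left them, time stands still between calls to the robot, and variables do not carry over. Pictures are saved under pics/ and viewed, at most 14 in all, crops included, and the job is handed in when it is done.

```bash
ls; mkdir -p pics
python3 - <<'E'
from workcell import *
import cv2, numpy as np
print(state())
for n in ("side","top"):
    r=read_camera(n); cv2.imwrite(f"pics/{n}0.png",r["img"][:,:,::-1]); np.savez(f"{n}0.npz",**{k:np.array(v) for k,v in r.items()})
    print(n,r["camera_matrix"],r["extrinsics"],[k for k in r])
E
```

```text
pics
{'time_s': 0.0, 'joint_positions': array([ 1.03091440e+00,  2.21248361e-01,  1.52760554e+00, -2.34397194e-05,
        1.39466231e+00, -1.26100455e-01]), 'qvel': array([ 0.00058058,  0.00013011,  0.00119036,  0.00141029,  0.00108946,
       -0.00160326]), 'tau': array([ 1.85729659e-03, -4.94638824e+01, -3.87360513e+01,  6.97517116e-02,
        5.77438809e-02, -1.50962633e-04]), 'tool_pos': array([0.25100573, 0.5717463 , 0.23542639]), 'ee_rot': array([-3.03474829e-04,  2.05415826e-01,  9.78674314e-01, -9.12717321e-04]), 'ft_force': array([ 0.27040225, -0.21703703,  0.03977153]), 'moment': array([ 0.0018618 ,  0.01973341, -0.02381797]), 'gripper_force': 0.0, 'grip_width': 1.0039054663956621}
side [[397.99087343   0.         277.63369599]
 [  0.         397.99087343 207.66732459]
 [  0.           0.           1.        ]] [[ 0.98310306  0.11160996 -0.14509169  0.34130534]
 [-0.18218078  0.51927422 -0.83496374 -1.07574369]
 [-0.01784789  0.84728832  0.53083326  0.74689413]
 [ 0.          0.          0.          1.        ]] ['img', 'camera_matrix', 'extrinsics']
top [[538.68316645   0.         280.08838352]
 [  0.         538.68316645 209.20170645]
 [  0.           0.           1.        ]] [[ 0.01207001  0.98626017 -0.16475797  0.26011802]
 [-0.99990346  0.01077041 -0.00877899 -0.07275996]
 [-0.00688386  0.16484803  0.98629496  1.83519275]
 [ 0.          0.          0.          1.        ]] ['img', 'camera_matrix', 'extrinsics']
```

View pics/top0.png

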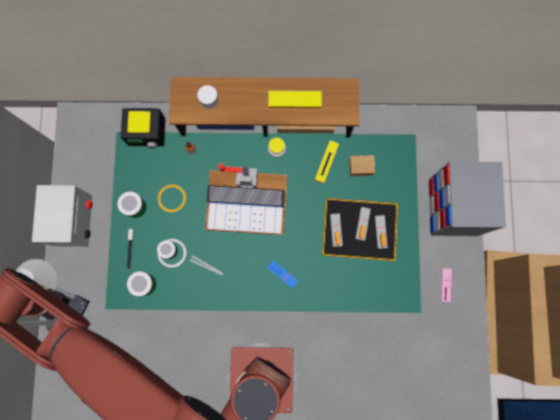

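View pics/side0.png

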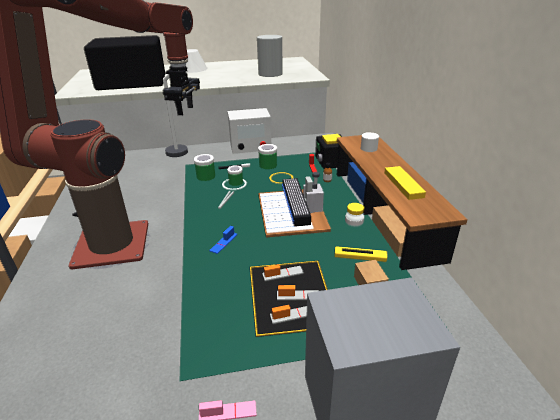

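```bash
cat > h.py <<'E'
import cv2, numpy as np
from workcell import *
def load(n,tag='0'):
    d=np.load(f"{n}{tag}.npz"); return {k:d[k] for k in d}
def snap(n,tag):
    r=read_camera(n); np.savez(f"{n}{tag}.npz",**{k:np.array(v) for k,v in r.items()}); return r
def ray(r,uv):
    K=r["camera_matrix"];E=r["extrinsics"]
    a=np.linalg.solve(K,[uv[0],uv[1],1.]); d=E[:3,:3]@np.array([a[0],-a[1],-a[2]])
    return E[:3,3],d/np.linalg.norm(d)
def plane(r,uv,z):
    o,d=ray(r,uv); return o+d*(z-o[2])/d[2]
def tri(r1,u1,r2,u2):
    o1,d1=ray(r1,u1);o2,d2=ray(r2,u2)
    s=np.linalg.lstsq(np.c_[d1,-d2],o2-o1,rcond=None)[0]
    a=o1+d1*s[0];b=o2+d2*s[1]; return (a+b)/2,np.linalg.norm(a-b)
def proj(r,p):
    E=r["extrinsics"];c=E[:3,:3].T@(np.array(p)-E[:3,3]);q=r["camera_matrix"]@np.array([c[0],-c[1],-c[2]]);return q[:2]/q[2]
def mask(r,lo,hi):
    hsv=cv2.cvtColor(r["img"],cv2.COLOR_RGB2HSV); return cv2.inRange(hsv,np.array(lo),np.array(hi))
def blobs(m,amin=8,box=None):
    if box is not None:
        k=np.zeros_like(m);k[box[1]:box[3],box[0]:box[2]]=1;m=m*k
    n,l,s,c=cv2.connectedComponentsWithStats(m)
    out=[]
    for i in range(1,n):
        if s[i,4]>=amin:
            pts=np.argwhere(l==i)[:,::-1].astype(np.float32)
            rect=cv2.minAreaRect(pts); out.append((c[i].round(1),int(s[i,4]),s[i,:4].tolist(),[np.round(rect[0],1).tolist(),np.round(rect[1],1).tolist(),round(rect[2],1)]))
    return out
E
python3 - <<'E'
from h import *
for n,boxes in (("top",(100,130,420,310)),("side",(160,120,420,350))):
    r=load(n); print(n)
    for nm,lo,hi in (("orange",(5,150,130),(16,255,255)),("yellow",(22,120,120),(35,255,255)),("red",(0,170,90),(3,255,255)),("green",(55,100,40),(75,255,130)),("bluelines",(105,60,80),(130,255,255)),("white",(0,0,150),(180,40,255))):
        print(nm); [print("  ",b) for b in blobs(mask(r,lo,hi),8,boxes)[:14]]
t=load("top")["img"];s=load("side")["img"]
a=cv2.resize(t[155:265,200:400],None,fx=4,fy=4,interpolation=cv2.INTER_CUBIC);cv2.imwrite("pics/a.png",a[:,:,::-1])
b=cv2.resize(s[145:345,240:400],None,fx=3,fy=3,interpolation=cv2.INTER_CUBIC);cv2.imwrite("pics/b.png",b[:,:,::-1])
E
```

```text
top
orange
   (array([189.7, 147.5]), 12, [186, 144, 7, 6], [[189.8, 147.3], [3.1, 7.2], 56.3])
   (array([222.6, 177.7]), 269, [211, 171, 25, 15], [[222.8, 177.7], [23.7, 13.7], 3.0])
   (array([271. , 179.4]), 149, [259, 175, 26, 13], [[271.5, 181.0], [12.0, 25.0], 90.0])
   (array([269.3, 185.5]), 14, [267, 183, 6, 6], [[269.0, 185.9], [7.0, 3.4], 53.1])
yellow
   (array([138.2, 131. ]), 66, [127, 130, 23, 3], [[138.0, 131.0], [2.0, 22.0], 90.0])
   (array([276.2, 144.8]), 184, [269, 138, 15, 15], [[276.0, 145.0], [14.0, 14.0], 90.0])
   (array([326.6, 161.2]), 389, [315, 141, 24, 42], [[326.5, 161.4], [10.1, 42.4], 20.9])
   (array([171.7, 198.2]), 189, [158, 185, 28, 27], [[171.5, 198.0], [26.0, 27.0], 90.0])
   (array([327.9, 203.4]), 32, [325, 198, 13, 14], [[328.3, 202.5], [8.1, 17.0], 42.5])
   (array([351.8, 200.4]), 29, [340, 199, 26, 3], [[352.5, 200.4], [25.1, 1.1], 4.1])
   (array([371.3, 201.8]), 13, [367, 201, 11, 2], [[372.0, 201.5], [10.0, 1.0], 0.0])
   (array([385.1, 202.8]), 16, [380, 202, 13, 2], [[386.0, 202.5], [12.0, 1.0], 0.0])
   (array([396.1, 207.6]), 25,
[... 5571 characters left out ...]
ray([351.3, 188.4]), 62, [343, 176, 20, 29], [[352.3, 190.1], [33.8, 3.6], 59.3])
   (array([233.6, 185.3]), 67, [222, 179, 25, 11], [[234.0, 184.0], [10.0, 24.0], 90.0])
   (array([316.4, 189.8]), 78, [307, 184, 17, 10], [[314.5, 188.7], [8.7, 16.0], 82.9])
   (array([225.2, 198.6]), 55, [219, 191, 15, 17], [[225.1, 198.2], [3.8, 21.3], 40.6])
   (array([278. , 213.2]), 1037, [260, 192, 53, 41], [[286.0, 210.8], [39.5, 49.2], 84.8])
   (array([354.1, 217.1]), 119, [345, 212, 19, 10], [[353.9, 217.0], [18.2, 8.0], 7.6])
   (array([294.7, 270.1]), 98, [287, 266, 16, 9], [[294.6, 270.1], [7.2, 14.3], 80.5])
   (array([277.5, 274.5]), 98, [263, 269, 26, 11], [[275.2, 273.9], [7.3, 24.7], 78.7])
```

View pics/a.png

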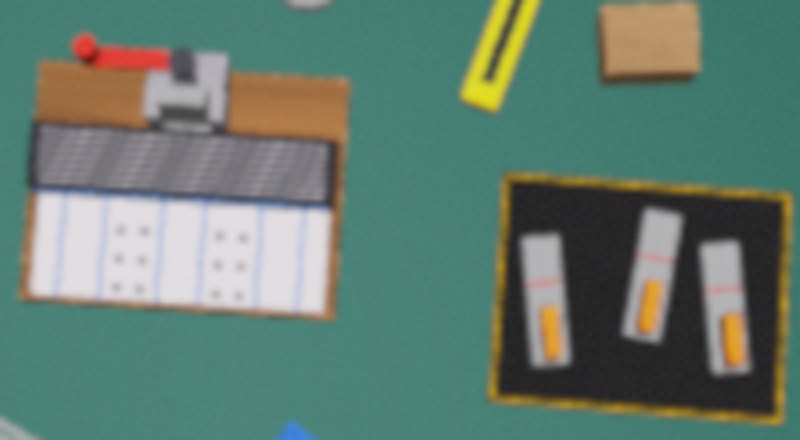

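View pics/b.png

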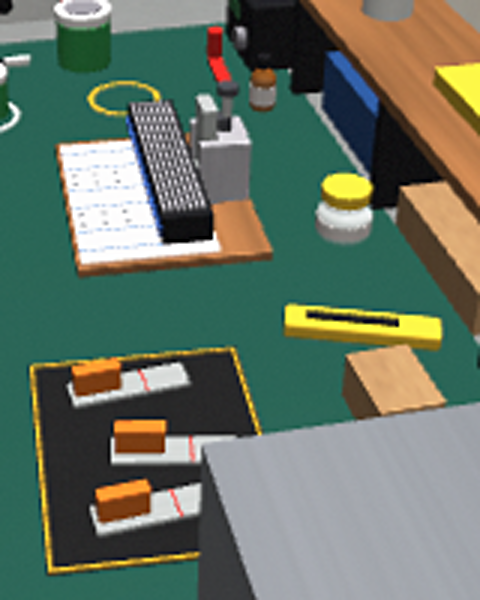

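```bash
cat > m1.py <<'E'
from h import *
np.set_printoptions(precision=4,suppress=True)
T=load("top");S=load("side")
def sub(r,pts,w=3):
    g=cv2.cvtColor(r["img"],cv2.COLOR_RGB2GRAY); p=np.array(pts,np.float32).reshape(-1,1,2).copy()
    return cv2.cornerSubPix(g,p,(w,w),(-1,-1),(3,50,.01)).reshape(-1,2)
c=np.array([[20,298],[333,318],[350,80],[38,62]])/4+[200,155]-.4
tc=sub(T,c); print("top corners",c-tc)
sc0=np.array([[58,143],[80,270],[270,257]])/3+[240,145]-.3
sc=sub(S,sc0); print("side d",sc0-sc)
for i in range(3): print("tri",*tri(T,tc[i],S,sc[i]))
C=[plane(T,p,.012) for p in tc]; print(np.array(C)); print([np.linalg.norm(C[i]-C[(i+1)%4]) for i in range(4)])
# blades
O=[b for b in blobs(mask(T,(5,150,130),(20,255,255)),8,(325,195,395,260)) if b[1]>15]
Os=[b for b in blobs(mask(S,(5,150,60),(20,255,255)),20,(255,255,330,330))]
for b in O+Os: print(b)
print("pad"); P=np.array([[505,175],[792,192],[780,422],[490,402]])/4+[200,155]-.4
Pc=[plane(T,p,.003) for p in P]; print(np.array(Pc),np.mean(Pc,0))
W=[b for b in blobs(mask(T,(0,0,120),(180,60,255)),100,(325,195,395,260))]
for b in W: print(b, plane(T,b[3][0],.007))
for b in O: print(plane(T,b[0],.035))
# knob, tub, rings
k=blobs(mask(T,(0,170,90),(3,255,255)),8,(210,160,245,176)); 
print("knob top tri",tri(T,np.array([84,46])/4+[200,155]-.4,S,np.array([215,29])/3+[240,145]-.3))
print("yring",plane(T,(171.5,198.2),0),plane(S,(281,177.5),0))
print("tublid top", plane(T,(167,250),.062))
g=T["img"][232:272,148:190]; cv2.imwrite("pics/c.png",cv2.resize(g,None,fx=12,fy=12,interpolation=cv2.INTER_CUBIC)[:,:,::-1])
E
python3 m1.py
```

```text
top corners [[-2.7813  0.8421]
 [ 2.344   1.0483]
 [ 0.4626  0.9148]
 [-0.0363  0.8055]]
side d [[-0.2159 -0.4599]
 [-0.1687  1.2625]
 [-0.8262  1.8566]]
tri [0.4946 0.1905 0.0155] 0.0018378120001805024
tri [ 0.4816 -0.0589  0.0091] 0.002104632526121026
tri [ 0.6876 -0.0774  0.0112] 0.004760155748109942
[[ 0.496   0.1909  0.012 ]
 [ 0.4823 -0.0589  0.012 ]
 [ 0.6899 -0.0777  0.012 ]
 [ 0.7027  0.1919  0.012 ]]
[np.float64(0.250250530877074), np.float64(0.20836912069463673), np.float64(0.2699670695676048), np.float64(0.2066910965410006)]
(array([361.9, 231.4]), 38, [360, 226, 5, 12], [[361.8, 231.5], [3.1, 11.5], 9.5])
(array([337.2, 237.6]), 35, [336, 232, 4, 12], [[337.5, 237.5], [11.0, 3.0], 90.0])
(array([382.6, 239.4]), 43, [381, 234, 4, 12], [[382.5, 239.5], [11.0, 3.0], 90.0])
(array([271.9, 270. ]), 170, [264, 264, 17, 13], [[272.4, 269.9], [10.6, 16.9], 78.7])
(array([286.4, 289.8]), 186, [278, 285, 18, 11], [[286.5, 290.0], [10.0, 17.0], 90.0])
(array([280.7, 311.3]), 209, [272, 305, 19, 14], [[281.2, 311.2], [11.6, 18.8], 78.7])
pad
[[ 0.606  -0.2142  0.003 ]
 [ 0.5937 -0.4616  0.003 ]
 [ 0.3955 -0.4467  0.003 ]
 [ 0.4096 -0.2011  0.003 ]] [ 0.5012 -0.3309  0.003 ]
(array([362.8, 220.9]), 237, [356, 207, 14, 33], [[362.6, 223.2], [9.6, 32.0], 10.3]) [ 0.52   -0.3395  0.007 ]
(array([335.5, 227. ]), 229, [331, 214, 11, 32], [[335.9, 229.5], [31.7, 9.4], 85.6]) [ 0.4973 -0.248   0.007 ]
(array([380. , 228.2]), 220, [375, 215, 12, 33], [[380.8, 231.3], [32.3, 9.4], 84.6]) [ 0.4928 -0.4011  0.007 ]
[ 0.4882 -0.3327  0.035 ]
[ 0.4663 -0.2496  0.035 ]
[ 0.462  -0.4016  0.035 ]
knob top tri (array([0.6725, 0.1319, 0.178 ]), np.float64(0.0012411864226086085))
yring [0.6013 0.3209 0.    ] [0.6003 0.3209 0.    ]
tublid top [0.4157 0.3146 0.062 ]
```

View pics/c.png

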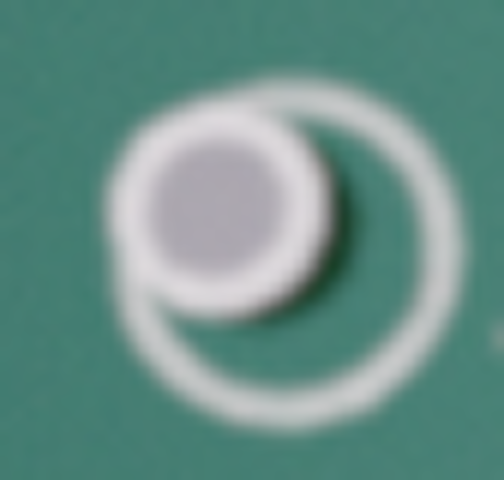

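Run:
```python
from h import *
np.set_printoptions(precision=4,suppress=True)
T=load("top");S=load("side")
o=np.array([.587,.0625]);th=-.047
X=np.array([np.cos(th),np.sin(th)]);Y=np.array([-X[1],X[0]])
J=lambda p:np.array([(p[:2]-o)@X,(p[:2]-o)@Y])
# lane lines: detect bluish minima along a row
I=T["img"].astype(float)
for v in (212,222):
    row=I[v-2:v+3,205:290].mean(0); s=(row[:,2]-row[:,0]); 
    idx=[i for i in range(1,84) if s[i]>s[i-1] and s[i]>=s[i+1] and s[i]>15]
    us=[]
    for i in idx:
        a,b,c=s[i-1:i+2]; us.append(205+i+.5*(a-c)/(a-2*b+c))
    print(v,[ (round(u,1),J(plane(T,(u,v),.012)).round(4).tolist()) for u in us])
print("tip-corners front", J(plane(T,np.array([20,298])/4+[200,155]-.4,.012)),J(plane(T,np.array([333,318])/4+[200,155]-.4,.012)))
for t,s in (((361.9,231.4),(285.6,287.1)),((337.2,237.6),(271.8,267.3)),((382.6,239.4),(280.4,308.3))): print("grip tri",*tri(T,t,S,s))
print("tub",plane(T,(166.3,249.1),.062),tri(T,(166.3,249.1),S,(234.4,168.7)))
print("shelf front",tri(T,(358,124),S,(401,262)), tri(T,(171,124),S,(340,147)), "sidecam only:",plane(T,(240,124),.15),plane(T,(240,124),.25))
print("bar front-right top corner tri",tri(T,np.array([331,205])/4+[200,155]-.4,S,np.array([165,212])/3+[240,145]-.3))
print("bar front-left top",tri(T,np.array([33,188])/4+[200,155]-.4,S,np.array([130,103])/3+[240,145]-.3))
```

```text
212 [(np.float64(215.0), [-0.0394, 0.1026]), (np.float64(225.7), [-0.0372, 0.0658]), (np.float64(239.8), [-0.0344, 0.0174]), (np.float64(250.6), [-0.0323, -0.0195]), (np.float64(264.7), [-0.0295, -0.0679]), (np.float64(275.2), [-0.0274, -0.1038]), (np.float64(288.0), [-0.0248, -0.1476])]
222 [(np.float64(214.2), [-0.0741, 0.1026]), (np.float64(224.7), [-0.072, 0.0665]), (np.float64(239.0), [-0.0691, 0.0177]), (np.float64(249.7), [-0.067, -0.0189]), (np.float64(263.9), [-0.0642, -0.0673]), (np.float64(274.7), [-0.0621, -0.1041])]
tip-corners front [-0.1004  0.1333] [-0.102  -0.1344]
grip tri [ 0.4876 -0.333   0.0322] 0.0017904818157403884
grip tri [ 0.4659 -0.2498  0.0322] 0.0014394281986035594
grip tri [ 0.4611 -0.4021  0.0322] 0.0023046310612863446
tub [0.4187 0.3171 0.062 ] (array([0.4179, 0.3173, 0.061 ]), np.float64(0.001745838599996949))
shelf front (array([ 0.8345, -0.3149,  0.0486]), np.float64(0.048977183017126315)) (array([0.8336, 0.3092, 0.114 ]), np.float64(0.004146141706049034)) sidecam only: [0.8218 0.0763 0.15  ] [0.7884 0.0675 0.25  ]
bar front-right top corner tri (array([ 0.5685, -0.0646,  0.0686]), np.float64(0.0037048037736538263))
bar front-left top (array([0.5807, 0.1846, 0.0656]), np.float64(0.003614881707710866))
```

```bash
cat > plan.py <<'E'
import sys
from h import *
from scipy.spatial.transform import Rotation as R
# usage: plan.py x y z yaw  -> turn (rotvec, tool axes), then shift in the turned tool's axes (cm)
x,y,z,ps=map(float,sys.argv[1:5])
s=state(); q=s["ee_rot"]; A=R.from_quat([q[1],q[2],q[3],q[0]])
c,n=np.cos(ps),np.sin(ps)
B=R.from_matrix(np.c_[[-c,-n,0],[-n,c,0],[0,0,-1]])
d=np.array([x,y,z])-s["tool_pos"]
print("t",round(s["time_s"],2),"pos",s["tool_pos"].round(4),"w",round(s["grip_width"],3),"gf",round(s["gripper_force"],1),"ft",s["ft_force"].round(1))
print("turn",(A.inv()*B).as_rotvec().round(3),"shift cm",(B.inv().apply(d)*100).round(2))
E
python3 plan.py .467 -.25 .12 .075
```

```text
t 0.1 pos [0.251  0.5718 0.2355] w 1.001 gf 0.0 ft [ 0.   0.5 -0.6]
turn [-0.002 -0.001 -0.489] shift cm [-15.38 -83.57  11.55]
```

```bash
python3 -m handwheel '[[[0,0,-0.122,0,0,0,-0.1],[0,0,-0.122,0,0,0,-0.1],[0,0,-0.122,0,0,0,-0.1],[0,0,-0.123,0,0,0,-0.1],[0,0,0,-0.7,-3.8,0,-0.1],[0,0,0,-0.7,-3.8,0,-0.1],[0,0,0,-0.7,-3.8,0,-0.1],[0,0,0,-0.7,-3.8,0,-0.1],[0,0,0,-0.7,-3.8,0,-0.1],[0,0,0,-0.7,-3.8,0,-0.1]]]' 30
python3 -m handwheel '[[[0,0,0,-0.7,-3.8,0,-0.1],[0,0,0,-0.7,-3.8,0,-0.1],[0,0,0,-0.7,-3.8,0,-0.1],[0,0,0,-0.7,-3.8,0,-0.1],[0,0,0,-0.7,-3.8,0,-0.1],[0,0,0,-0.7,-3.8,0,-0.1],[0,0,0,-0.7,-3.8,2,-0.1],[0,0,0,-0.7,-3.8,3,-0.1],[0,0,0,-0.7,-3.8,3,-0.1],[0,0,0,-0.7,-3.8,3,-0.1]]]'
python3 -m handwheel '[[[0,0,0,-0.7,-3.8,0,-0.1],[0,0,0,-0.7,-3.8,0,-0.1],[0,0,0,0,0,0,-0.1],[0,0,0,0,0,0,-0.1]]]'
python3 plan.py .467 -.25 .025 .075
```

```text
time_s: 1.1
tool_pos: [0.3102, 0.3464, 0.2361]
ee_rot: [-0.0, -0.038, 0.999, -0.0]
ft_force: [0.6, -0.7, 0.1]
grip_width: 0.454
gripper_force: 0.0
time_s: 2.1
tool_pos: [0.4087, -0.0272, 0.1256]
ee_rot: [0.0, -0.037, 0.999, -0.0]
ft_force: [0.3, 0.2, 0.9]
grip_width: 0.45
gripper_force: 0.0
time_s: 2.5
tool_pos: [0.4279, -0.1007, 0.1261]
ee_rot: [-0.001, -0.036, 0.999, 0.0]
ft_force: [0.4, -0.0, -0.6]
grip_width: 0.449
gripper_force: 0.0
t 2.5 pos [ 0.4279 -0.1007  0.1261] w 0.449 gf 0.0 ft [ 0.4 -0.  -0.6]
turn [ 0.001 -0.001 -0.002] shift cm [ -2.78 -15.18  10.11]
```

```bash
python3 -m handwheel '[[[0,0,0,-0.7,-3.8,0,-0.1],[0,0,0,-0.7,-3.8,0,-0.1],[0,0,0,-0.7,-3.8,0,-0.1],[0,0,0,-0.7,-3.8,0,-0.1],[0,0,0,0,0,2.5,-0.1],[0,0,0,0,0,2.5,-0.1],[0,0,0,0,0,0,-0.1]]]'
python3 plan.py .467 -.25 .025 .075
python3 - <<'E'
from h import *
r=snap("side","1"); cv2.imwrite("pics/d.png",cv2.resize(r["img"][215:345,220:360],None,fx=4,fy=4,interpolation=2)[:,:,::-1])
E
```

```text
time_s: 3.2
tool_pos: [0.4651, -0.2466, 0.0729]
ee_rot: [-0.003, -0.038, 0.999, 0.003]
ft_force: [-0.8, 0.9, -0.8]
grip_width: 0.451
gripper_force: 0.0
t 3.2 pos [ 0.4651 -0.2466  0.0729] w 0.451 gf 0.0 ft [-0.8  0.9 -0.8]
turn [ 0.005 -0.006  0.001] shift cm [-0.16 -0.36  4.79]
```

View pics/d.png

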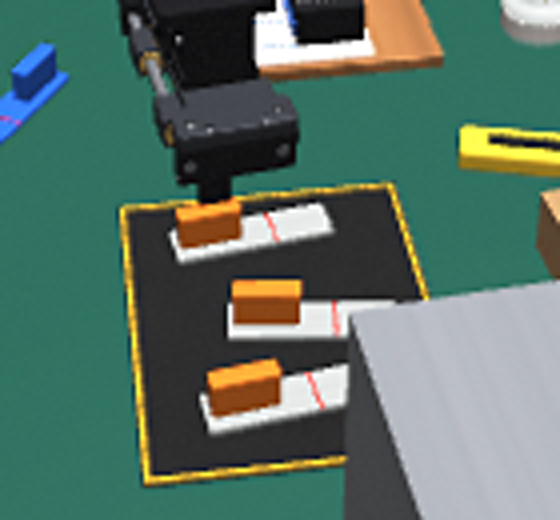

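```bash
python3 -m handwheel '[[[0,0,0,-0.16,-0.36,1.6,-0.1],[0,0,0,0,0,1.6,-0.1],[0,0,0,0,0,1.6,-0.1],[0,0,0,0,0,0,-0.1],[0,0,0,0,0,0,-0.1]]]'
python3 plan.py .467 -.25 .025 .075
python3 -m handwheel '[[[0,0,0,0,0,0,-1],[0,0,0,0,0,0,-1],[0,0,0,0,0,0,-1],[0,0,0,0,0,0,-1],[0,0,0,0,0,0,-1]]]' 30
python3 plan.py .467 -.25 .025 .075
```

```text
time_s: 3.75
tool_pos: [0.4702, -0.253, 0.0299]
ee_rot: [0.0, -0.038, 0.999, -0.0]
ft_force: [-0.7, 0.7, -0.1]
grip_width: 0.448
gripper_force: 0.0
t 3.75 pos [ 0.4702 -0.253   0.0299] w 0.448 gf 0.0 ft [-0.7  0.7 -0.1]
turn [-0.001  0.001  0.001] shift cm [0.3  0.32 0.49]
time_s: 4.25
tool_pos: [0.4697, -0.2533, 0.029]
ee_rot: [0.0, -0.038, 0.999, 0.0]
ft_force: [-1.1, 1.5, 4.8]
grip_width: 0.159
gripper_force: 29.7
t 4.25 pos [ 0.4697 -0.2533  0.029 ] w 0.159 gf 29.7 ft [-1.1  1.5  4.8]
turn [0. 0. 0.] shift cm [0.25 0.35 0.4 ]
```

```bash
python3 -m handwheel '[[[0,0,0,0,0,-1,-1],[0,0,0,0,0,-2,-1],[0,0,0,0,0,-2.5,-1],[0,0,0,0,0,-2.5,-1],[0,0,0.122,0,0,0,-1],[0,0,0,0,0,0,-1],[0,0,0,0,0,0,-1]]]'
python3 plan.py .473 .1525 .11 -.047
```

```text
time_s: 4.95
tool_pos: [0.4691, -0.2531, 0.1083]
ee_rot: [-0.0, 0.022, 1.0, 0.0]
ft_force: [-0.7, -0.1, -1.6]
grip_width: 0.16
gripper_force: 29.7
t 4.95 pos [ 0.4691 -0.2531  0.1083] w 0.16 gf 29.7 ft [-0.7 -0.1 -1.6]
turn [ 0.    -0.001  0.003] shift cm [ 1.52 40.53 -0.17]
```

```bash
python3 -m handwheel '[[[0,0,0,0.15,4,0,-1],[0,0,0,0.15,4,0,-1],[0,0,0,0.15,4,0,-1],[0,0,0,0.15,4,0,-1],[0,0,0,0.15,4,0,-1],[0,0,0,0.15,4,0,-1],[0,0,0,0.15,4,0,-1],[0,0,0,0.15,4,0,-1],[0,0,0,0.15,4,0,-1],[0,0,0,0.15,4,0,-1]]]'
python3 -m handwheel '[[[0,0,0,0,0.5,0,-1],[0,0,0,0,0,2,-1],[0,0,0,0,0,2,-1],[0,0,0,0,0,1.5,-1],[0,0,0,0,0,1,-1],[0,0,0,0,0,0,-1],[0,0,0,0,0,0,-1],[0,0,0,0,0,0,-1]]]'
python3 plan.py .538 .1495 .041 -.047
python3 - <<'E'
from h import *
r=snap("side","2");t=snap("top","2")
a=cv2.resize(r["img"][150:250,230:330],None,fx=4,fy=4,interpolation=2)
b=cv2.resize(t["img"][155:255,195:295],None,fx=4,fy=4,interpolation=2)
cv2.imwrite("pics/e.png",np.hstack([a,b])[:,:,::-1])
E
```

```text
time_s: 5.95
tool_pos: [0.4723, 0.1484, 0.1077]
ee_rot: [-0.001, 0.022, 1.0, -0.0]
ft_force: [0.6, 0.1, -0.6]
grip_width: 0.161
gripper_force: 29.8
time_s: 6.75
tool_pos: [0.4743, 0.1519, 0.0444]
ee_rot: [0.001, 0.023, 1.0, 0.0]
ft_force: [0.5, 0.9, -0.8]
grip_width: 0.161
gripper_force: 30.0
t 6.75 pos [0.4743 0.1519 0.0444] w 0.161 gf 30.0 ft [ 0.5  0.9 -0.8]
turn [0.    0.001 0.   ] shift cm [-6.38  0.06  0.34]
```

View pics/e.png

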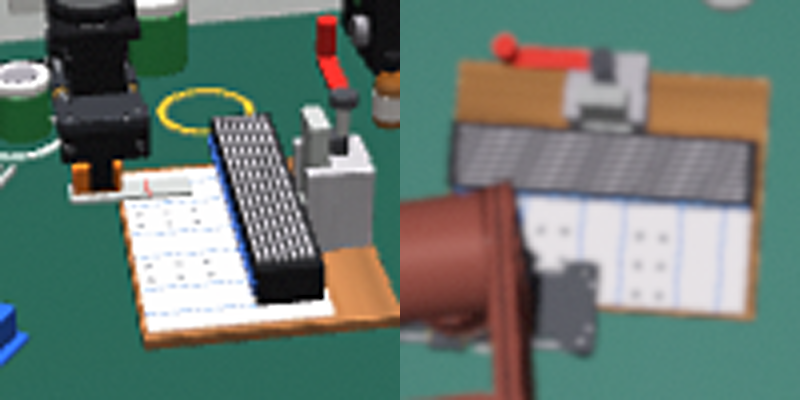

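```bash
python3 -m handwheel '[[[0,0,0,-1.6,0.02,0,-1],[0,0,0,-1.6,0.02,0,-1],[0,0,0,-1.6,0.02,0,-1],[0,0,0,-1.6,0,0,-1],[0,0,0,0,0,0,-1],[0,0,0,0,0,0.25,-1],[0,0,0,0,0,0.25,-1],[0,0,0,0,0,0,-1],[0,0,0,0,0,0,-1]]]'
python3 plan.py .538 .1495 .038 -.047
```

```text
time_s: 7.75
tool_pos: [0.5369, 0.1496, 0.0385]
ee_rot: [-0.0, 0.023, 1.0, -0.0]
ft_force: [-1.9, 0.8, 0.5]
grip_width: 0.159
gripper_force: 30.0
t 7.75 pos [0.5369 0.1496 0.0385] w 0.159 gf 30.0 ft [-1.9  0.8  0.5]
turn [-0.    -0.001  0.   ] shift cm [-0.12 -0.01  0.05]
```

```bash
python3 -m handwheel '[[[0,0,0,-0.1,0,0.05,-1],[0,0,0,0,0,0,-1],[0,0,0,0,0,0,-0.1],[0,0,0,0,0,0,-0.1],[0,0,0,0,0,0,-0.1],[0,0,0,0,0,-3,-0.1],[0,0,0,0,0,-4,-0.1],[0,0,0.138,0,0,0,-0.1],[0,0,0,0,0,0,-0.1],[0,0,0,0,0,0,-0.1]]]'
python3 plan.py .490 -.3335 .110 -.185
```

```text
time_s: 8.75
tool_pos: [0.5378, 0.1494, 0.1073]
ee_rot: [-0.001, 0.091, 0.996, -0.0]
ft_force: [-0.4, 0.0, -1.2]
grip_width: 0.445
gripper_force: 0.0
t 8.75 pos [0.5378 0.1494 0.1073] w 0.445 gf 0.0 ft [-0.4  0.  -1.2]
turn [-0.    -0.001  0.003] shift cm [ -4.18 -48.35  -0.27]
```

```bash
python3 -m handwheel '[[[0,0,0,-0.32,-4,0,-0.1],[0,0,0,-0.32,-4,0,-0.1],[0,0,0,-0.32,-4,0,-0.1],[0,0,0,-0.32,-4,0,-0.1],[0,0,0,-0.32,-4,0,-0.1],[0,0,0,-0.32,-4,0,-0.1],[0,0,0,-0.32,-4,0,-0.1],[0,0,0,-0.32,-4,0,-0.1],[0,0,0,-0.32,-4,0,-0.1],[0,0,0,-0.32,-4,0,-0.1]]]'
python3 -m handwheel '[[[0,0,0,-0.32,-4,0,-0.1],[0,0,0,-0.32,-4,0,-0.1],[0,0,0,-0.32,-0.35,0,-0.1],[0,0,0,0,0,2,-0.1],[0,0,0,0,0,2,-0.1],[0,0,0,0,0,0,-0.1],[0,0,0,0,0,0,-0.1],[0,0,0,0,0,0,-0.1]]]'
python3 plan.py .490 -.3335 .026 -.185
python3 - <<'E'
from h import *
r=snap("side","3");t=snap("top","3")
a=cv2.resize(r["img"][150:350,230:330],None,fx=3,fy=3,interpolation=2)
b=cv2.resize(t["img"][155:255,195:295],None,fx=4.5,fy=4.5,interpolation=2)
b=np.vstack([b,np.zeros((150,450,3),np.uint8)])
cv2.imwrite("pics/f.png",np.hstack([a,b])[:,:,::-1])
E
```

```text
time_s: 9.75
tool_pos: [0.495, -0.2506, 0.1064]
ee_rot: [-0.001, 0.091, 0.996, 0.001]
ft_force: [0.7, 0.5, 0.8]
grip_width: 0.45
gripper_force: 0.0
time_s: 10.55
tool_pos: [0.4911, -0.3332, 0.0688]
ee_rot: [0.0, 0.092, 0.996, -0.0]
ft_force: [-0.5, -0.1, 0.0]
grip_width: 0.451
gripper_force: 0.0
t 10.55 pos [ 0.4911 -0.3332  0.0688] w 0.451 gf 0.0 ft [-0.5 -0.1  0. ]
turn [-0.     0.001  0.002] shift cm [ 0.1  -0.04  4.28]
```

View pics/f.png

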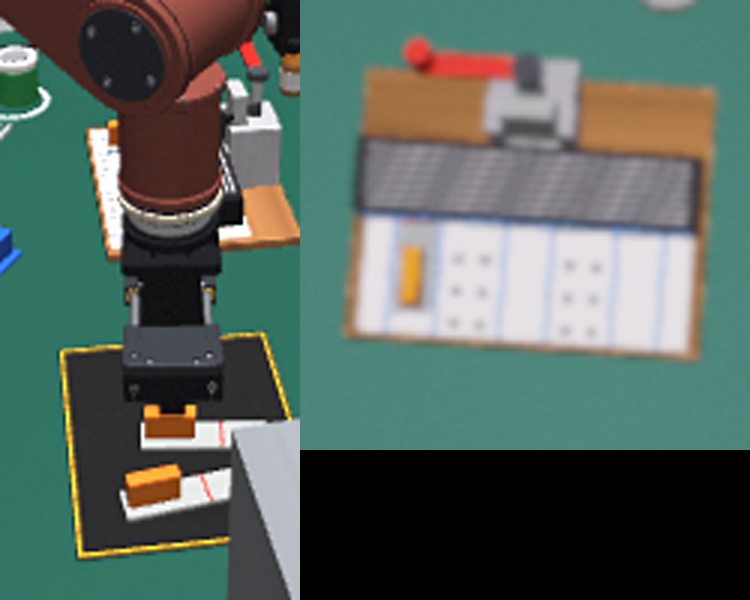

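```bash
cat > chk.py <<'E'
import sys
from h import *
# blades on the panel: orange centroid (top view) and red line, in the jig frame
tag=sys.argv[1]; T=load("top",tag)
o=np.array([.586,.062]);th=-.047
X=np.array([np.cos(th),np.sin(th)]);Y=np.array([-X[1],X[0]])
J=lambda p:np.array([(p[:2]-o)@X,(p[:2]-o)@Y]).round(4)
for b in blobs(mask(T,(8,150,170),(22,255,255)),15,(205,202,288,232)): print("grip",b[1],b[3],J(plane(T,b[0],.044)),"(rear-face bias about -0.002 in x)")
im=T["img"].astype(int); m=((im[...,0]-im[...,1]>25)&(im[...,0]-im[...,2]>10)&(im[...,1]>90)).astype(np.uint8)*255
for b in blobs(m,3,(207,196,288,222)): print("red",b[1],b[2],J(plane(T,b[0],.016)))
E
python3 chk.py 3
python3 -m handwheel '[[[0,0,0,0.1,-0.04,1.5,-0.1],[0,0,0,0,0,1.5,-0.1],[0,0,0,0,0,1,-0.1],[0,0,0,0,0,0,-0.1],[0,0,0,0,0,0,-0.1],[0,0,0,0,0,0,-1],[0,0,0,0,0,0,-1],[0,0,0,0,0,0,-1],[0,0,0,0,0,0,-1],[0,0,0,0,0,0,-1]]]'
python3 -m handwheel '[[[0,0,0,0,0,-1,-1],[0,0,0,0,0,-2,-1],[0,0,0,0,0,-2.5,-1],[0,0,0,0,0,-2.5,-1],[0,0,-0.138,0,0,0,-1],[0,0,0,0,0,0,-1],[0,0,0,0,0,0,-1]]]'
python3 plan.py .466 .0677 .11 -.047
```

```text
grip 35 [[219.5, 216.0], [10.0, 3.0], 90.0] [-0.0557  0.0827] (rear-face bias about -0.002 in x)
red 31 [282, 202, 3, 20] [-0.0276 -0.1304]
red 25 [207, 204, 2, 18] [-0.0388  0.1286]
red 61 [217, 209, 5, 13] [-0.0499  0.0878]
time_s: 11.65
tool_pos: [0.4897, -0.3338, 0.0285]
ee_rot: [0.0, 0.092, 0.996, -0.0]
ft_force: [-0.4, 1.0, 1.9]
grip_width: 0.158
gripper_force: 30.0
time_s: 12.35
tool_pos: [0.4891, -0.3333, 0.1079]
ee_rot: [-0.0, 0.025, 1.0, 0.0]
ft_force: [0.2, -0.1, -1.5]
grip_width: 0.161
gripper_force: 30.0
t 12.35 pos [ 0.4891 -0.3333  0.1079] w 0.161 gf 30.0 ft [ 0.2 -0.1 -1.5]
turn [ 0.    -0.001 -0.003] shift cm [ 4.19 39.95 -0.21]
```

```bash
python3 -m handwheel '[[[0,0,0,0.42,4,0,-1],[0,0,0,0.42,4,0,-1],[0,0,0,0.42,4,0,-1],[0,0,0,0.42,4,0,-1],[0,0,0,0.42,4,0,-1],[0,0,0,0.42,4,0,-1],[0,0,0,0.42,4,0,-1],[0,0,0,0.42,4,0,-1],[0,0,0,0.42,4,0,-1],[0,0,0,0.42,4,0,-1]]]'
python3 -m handwheel '[[[0,0,0,0,0,0,-1],[0,0,0,0,0,2,-1],[0,0,0,0,0,2,-1],[0,0,0,0,0,1.5,-1],[0,0,0,0,0,1,-1],[0,0,0,0,0,0,-1],[0,0,0,0,0,0,-1],[0,0,0,0,0,0,-1]]]'
python3 plan.py .531 .0646 .041 -.047
```

```text
time_s: 13.35
tool_pos: [0.4651, 0.0695, 0.1074]
ee_rot: [-0.001, 0.025, 1.0, 0.0]
ft_force: [0.9, -0.3, -1.5]
grip_width: 0.154
gripper_force: 30.0
time_s: 14.15
tool_pos: [0.467, 0.0677, 0.0439]
ee_rot: [0.001, 0.024, 1.0, -0.0]
ft_force: [0.5, 0.3, -1.9]
grip_width: 0.16
gripper_force: 30.0
t 14.15 pos [0.467  0.0677 0.0439] w 0.16 gf 30.0 ft [ 0.5  0.3 -1.9]
turn [-0.     0.001 -0.   ] shift cm [-6.41 -0.01  0.29]
```

```bash
python3 -m handwheel '[[[0,0,0,-1.6,0,0,-1],[0,0,0,-1.6,0,0,-1],[0,0,0,-1.6,0,0,-1],[0,0,0,-1.61,0,0,-1],[0,0,0,0,0,0,-1],[0,0,0,0,0,0.25,-1],[0,0,0,0,0,0.25,-1],[0,0,0,0,0,0.05,-1],[0,0,0,0,0,0,-1],[0,0,0,0,0,0,-1]]]'
python3 -m handwheel '[[[0,0,0,0,0,0,-0.1],[0,0,0,0,0,0,-0.1],[0,0,0,0,0,0,-0.1],[0,0,0,0,0,-3,-0.1],[0,0,0,0,0,-4,-0.1],[0,0,-0.137,0,0,0,-0.1],[0,0,0,0,0,0,-0.1],[0,0,0,0,0,0,-0.1]]]'
python3 plan.py .4625 -.403 .110 .09
```

```text
time_s: 15.15
tool_pos: [0.5299, 0.065, 0.0375]
ee_rot: [-0.0, 0.023, 1.0, -0.0]
ft_force: [-0.1, 0.4, -1.1]
grip_width: 0.156
gripper_force: 30.0
time_s: 15.95
tool_pos: [0.5297, 0.0649, 0.1069]
ee_rot: [-0.001, -0.043, 0.999, 0.0]
ft_force: [-0.6, -0.3, -1.2]
grip_width: 0.452
gripper_force: 0.0
t 15.95 pos [0.5297 0.0649 0.1069] w 0.452 gf 0.0 ft [-0.6 -0.3 -1.2]
turn [ 0.    -0.001 -0.003] shift cm [ 10.9  -46.    -0.31]
```

```bash
python3 -m handwheel '[[[0,0,0,0.9,-3.83,0,-0.1],[0,0,0,0.9,-3.83,0,-0.1],[0,0,0,0.9,-3.83,0,-0.1],[0,0,0,0.9,-3.83,0,-0.1],[0,0,0,0.9,-3.83,0,-0.1],[0,0,0,0.9,-3.83,0,-0.1],[0,0,0,0.9,-3.83,0,-0.1],[0,0,0,0.9,-3.83,0,-0.1],[0,0,0,0.9,-3.83,0,-0.1],[0,0,0,0.9,-3.83,0,-0.1]]]'
python3 -m handwheel '[[[0,0,0,0.95,-3.85,0,-0.1],[0,0,0,0.95,-3.85,0,-0.1],[0,0,0,0,0,2,-0.1],[0,0,0,0,0,2,-0.1],[0,0,0,0,0,0,-0.1],[0,0,0,0,0,0,-0.1],[0,0,0,0,0,0,-0.1]]]'
python3 plan.py .4625 -.403 .026 .09
python3 - <<'E'
from h import *
snap("top","4")
E
python3 chk.py 4
```

```text
time_s: 16.95
tool_pos: [0.4738, -0.3255, 0.1059]
ee_rot: [-0.001, -0.043, 0.999, 0.001]
ft_force: [-0.1, -0.3, 0.8]
grip_width: 0.446
gripper_force: 0.0
time_s: 17.65
tool_pos: [0.4635, -0.4031, 0.0682]
ee_rot: [0.0, -0.045, 0.999, -0.0]
ft_force: [0.2, 0.3, 0.6]
grip_width: 0.452
gripper_force: 0.0
t 17.65 pos [ 0.4635 -0.4031  0.0682] w 0.452 gf 0.0 ft [0.2 0.3 0.6]
turn [-0.001  0.    -0.   ] shift cm [0.1  0.02 4.22]
grip 35 [[219.5, 216.0], [10.0, 3.0], 90.0] [-0.0557  0.0827] (rear-face bias about -0.002 in x)
grip 31 [[244.3, 217.5], [2.5, 11.2], 6.3] [-0.058  -0.0015] (rear-face bias about -0.002 in x)
red 32 [282, 201, 3, 21] [-0.0262 -0.1304]
red 25 [207, 204, 2, 18] [-0.0388  0.1286]
red 9 [242, 205, 6, 2] [-0.0113  0.0038]
red 61 [217, 209, 5, 13] [-0.0499  0.0878]
red 52 [242, 211, 5, 11] [-0.0481  0.0022]
```

```bash
python3 -m handwheel '[[[0,0,0,0.1,0,1.5,-0.1],[0,0,0,0,0,1.5,-0.1],[0,0,0,0,0,1,-0.1],[0,0,0,0,0,0,-0.1],[0,0,0,0,0,0,-0.1],[0,0,0,0,0,0,-1],[0,0,0,0,0,0,-1],[0,0,0,0,0,0,-1],[0,0,0,0,0,0,-1],[0,0,0,0,0,0,-1]]]'
python3 -m handwheel '[[[0,0,0,0,0,-1,-1],[0,0,0,0,0,-2,-1],[0,0,0,0,0,-2.5,-1],[0,0,0,0,0,-2.5,-1],[0,0,0.137,0,0,0,-1],[0,0,0,0,0,0,-1],[0,0,0,0,0,0,-1]]]'
python3 plan.py .463 -.0172 .11 -.047
```

```text
time_s: 18.7
tool_pos: [0.4623, -0.4033, 0.0279]
ee_rot: [0.0, -0.045, 0.999, -0.0]
ft_force: [0.3, -0.5, 1.2]
grip_width: 0.16
gripper_force: 30.0
time_s: 19.4
tool_pos: [0.4618, -0.4028, 0.1074]
ee_rot: [-0.0, 0.022, 1.0, 0.0]
ft_force: [-0.0, 0.9, -1.4]
grip_width: 0.16
gripper_force: 30.0
t 19.4 pos [ 0.4618 -0.4028  0.1074] w 0.16 gf 30.0 ft [-0.   0.9 -1.4]
turn [ 0.001 -0.001  0.003] shift cm [ 1.69 38.52 -0.26]
```

```bash
python3 -m handwheel '[[[0,0,0,0.17,3.85,0,-1],[0,0,0,0.17,3.85,0,-1],[0,0,0,0.17,3.85,0,-1],[0,0,0,0.17,3.85,0,-1],[0,0,0,0.17,3.85,0,-1],[0,0,0,0.17,3.85,0,-1],[0,0,0,0.17,3.85,0,-1],[0,0,0,0.17,3.85,0,-1],[0,0,0,0.17,3.85,0,-1],[0,0,0,0.17,3.85,0,-1]]]'
python3 -m handwheel '[[[0,0,0,0,0,0,-1],[0,0,0,0,0,2,-1],[0,0,0,0,0,2,-1],[0,0,0,0,0,1.5,-1],[0,0,0,0,0,1,-1],[0,0,0,0,0,0,-1],[0,0,0,0,0,0,-1],[0,0,0,0,0,0,-1]]]'
python3 plan.py .528 -.0203 .041 -.047
```

```text
time_s: 20.4
tool_pos: [0.4622, -0.0161, 0.1069]
ee_rot: [-0.001, 0.022, 1.0, 0.0]
ft_force: [0.6, -0.1, -1.1]
grip_width: 0.156
gripper_force: 30.0
time_s: 21.2
tool_pos: [0.4639, -0.0181, 0.0433]
ee_rot: [0.001, 0.023, 1.0, -0.0]
ft_force: [0.1, 0.1, -0.2]
grip_width: 0.157
gripper_force: 30.0
t 21.2 pos [ 0.4639 -0.0181  0.0433] w 0.157 gf 30.0 ft [ 0.1  0.1 -0.2]
turn [-0.     0.001  0.   ] shift cm [-6.42  0.08  0.23]
```

```bash
python3 -m handwheel '[[[0,0,0,-1.6,0.03,0,-1],[0,0,0,-1.6,0.03,0,-1],[0,0,0,-1.6,0.02,0,-1],[0,0,0,-1.62,0,0,-1],[0,0,0,0,0,0,-1],[0,0,0,0,0,0.25,-1],[0,0,0,0,0,0.25,-1],[0,0,0,0,0,0,-1],[0,0,0,0,0,0,-1],[0,0,0,0,0,0,-1]]]'
python3 -m handwheel '[[[0,0,0,0,0,0,-0.1],[0,0,0,0,0,0,-0.1],[0,0,0,0,0,0,-0.1],[0,0,0,0,0,-3,-0.1],[0,0,0,0,0,-4,-0.1],[0,0,0,0,0,-4,-0.1],[0,0,0,0,0,-4,-0.1],[0,0,0,0,-4,-3,-0.1],[0,0,0,0,-4,0,-0.1],[0,0,0,0,-4,0,-0.1]]]'
python3 -m handwheel '[[[0,0,0,2,-4,0,-0.1],[0,0,0,2,-4,0,-0.1],[0,0,0,2,-4,0,-0.1],[0,0,0,0,0,0,-0.1],[0,0,0,0,0,0,-0.1]]]'
python3 plan.py .6725 .1319 .22 -.047
python3 - <<'E'
from h import *
t=snap("top","5");r=snap("side","5")
b=cv2.resize(t["img"][155:255,195:295],None,fx=4,fy=4,interpolation=2)
a=cv2.resize(r["img"][145:245,245:345],None,fx=4,fy=4,interpolation=2)
cv2.imwrite("pics/g.png",np.hstack([a,b])[:,:,::-1])
E
python3 chk.py 5
```

```text
time_s: 22.2
tool_pos: [0.527, -0.0199, 0.0375]
ee_rot: [-0.0, 0.023, 1.0, 0.0]
ft_force: [-0.4, 0.9, -1.1]
grip_width: 0.159
gripper_force: 30.0
time_s: 23.2
tool_pos: [0.5226, -0.1412, 0.2197]
ee_rot: [0.002, 0.023, 1.0, -0.001]
ft_force: [0.9, 0.0, -0.3]
grip_width: 0.452
gripper_force: 0.0
time_s: 23.7
tool_pos: [0.4557, -0.2576, 0.2176]
ee_rot: [0.0, 0.025, 1.0, 0.0]
ft_force: [-0.3, 0.6, -0.4]
grip_width: 0.45
gripper_force: 0.0
t 23.7 pos [ 0.4557 -0.2576  0.2176] w 0.45 gf 0.0 ft [-0.3  0.6 -0.4]
turn [ 0.     0.    -0.003] shift cm [-19.83  39.93  -0.24]
grip 35 [[219.5, 216.0], [10.0, 3.0], 90.0] [-0.0564  0.0827] (rear-face bias about -0.002 in x)
grip 31 [[244.0, 217.5], [11.0, 2.0], 90.0] [-0.0583 -0.0012] (rear-face bias about -0.002 in x)
grip 28 [[269.0, 219.5], [11.0, 2.0], 90.0] [-0.0592 -0.0855] (rear-face bias about -0.002 in x)
red 31 [282, 202, 3, 20] [-0.0276 -0.1304]
red 26 [207, 204, 2, 18] [-0.0381  0.129 ]
red 10 [242, 205, 7, 2] [-0.0113  0.0024]
red 60 [217, 209, 5, 13] [-0.0503  0.0878]
red 52 [242, 211, 5, 11] [-0.0481  0.0022]
red 43 [267, 213, 5, 9] [-0.0462 -0.0836]
```

View pics/g.png

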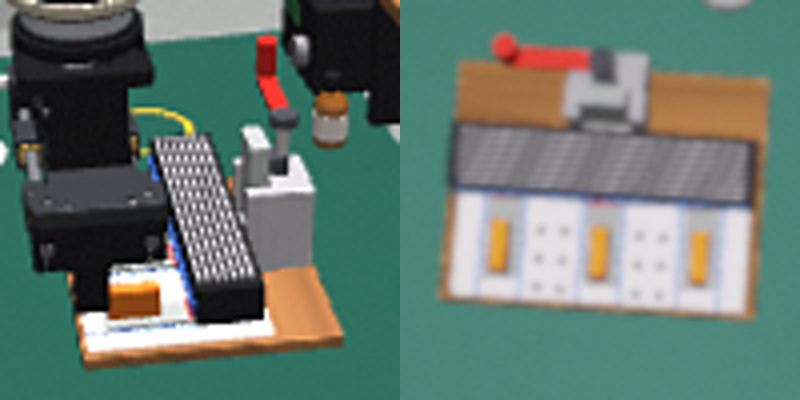

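```bash
python3 -m handwheel '[[[0,0,0,-1.98,4,0,-0.25],[0,0,0,-1.98,4,0,-0.25],[0,0,0,-1.98,4,0,-0.25],[0,0,0,-1.98,4,0,-0.25],[0,0,0,-1.98,4,0,-0.25],[0,0,0,-1.98,4,0,-0.25],[0,0,0,-1.98,4,0,-0.25],[0,0,0,-1.98,4,0,-0.25],[0,0,0,-1.98,4,0,-0.25],[0,0,0,-1.98,4,0,-0.25]]]'
python3 -m handwheel '[[[0,0,0.143,0,0,0,-0.25],[0,0,0.143,0,0,0,-0.25],[0,0,0.143,0,0,0,-0.25],[0,0,0.143,0,0,0,-0.25],[0,0,0.143,0,0,0,-0.25],[0,0,0.143,0,0,0,-0.25],[0,0,0.143,0,0,0,-0.25],[0,0,0.143,0,0,0,-0.25],[0,0,0.143,0,0,0,-0.25],[0,0,0.143,0,0,0,-0.25]]]'
python3 -m handwheel '[[[0,0,0.143,0,0,0,-0.25],[0,0,0,0,0,0,-0.25],[0,0,0,0,0,0,-0.25],[0,0,0,0,0,0,-0.25]]]'
python3 plan.py .6725 .1319 .22 -1.618
python3 - <<'E'
from h import *
print(state()["joint_positions"].round(2))
E
```

```text
time_s: 24.8
tool_pos: [0.6728, 0.1377, 0.2174]
ee_rot: [-0.0, 0.022, 1.0, 0.0]
ft_force: [1.8, 0.4, 0.5]
grip_width: 0.376
gripper_force: 0.0
time_s: 25.8
tool_pos: [0.6721, 0.1358, 0.2173]
ee_rot: [-0.0, 0.674, 0.739, -0.0]
ft_force: [-0.4, -0.4, 0.1]
grip_width: 0.376
gripper_force: 0.0
time_s: 26.2
tool_pos: [0.6724, 0.1343, 0.2174]
ee_rot: [-0.0, 0.723, 0.691, -0.0]
ft_force: [0.1, -0.4, 0.4]
grip_width: 0.372
gripper_force: 0.0
t 26.2 pos [0.6724 0.1343 0.2174] w 0.372 gf 0.0 ft [ 0.1 -0.4  0.4]
turn [-0.    -0.     0.002] shift cm [-0.24  0.02 -0.26]
[0.08 0.38 1.37 0.   1.39 0.13]
```

```bash
python3 -m handwheel '[[[0,0,0,-0.2,0,2,-0.25],[0,0,0,0,0,2,-0.25],[0,0,0,0,0,1.1,-0.25],[0,0,0,0,0,0,-0.25],[0,0,0,0,0,0,-0.25],[0,0,-0.14,-0.07,-1.05,0,-0.25],[0,0,-0.14,-0.07,-1.05,0,-0.25],[0,0,-0.14,-0.07,-1.05,0,-0.25],[0,0,0,0,0,0,-0.25],[0,0,0,0,0,0,-0.25]]]'
python3 -c "
import numpy as np
for a in (.42,.98,1.4,1.47):
    p=1.5238+a; print(a,.669+.075*np.cos(p),.057+.075*np.sin(p),-1.618+a)"
python3 plan.py .6414 .1267 .166 -1.198
```

```text
time_s: 27.2
tool_pos: [0.6425, 0.1266, 0.168]
ee_rot: [0.001, 0.566, 0.824, 0.001]
ft_force: [-0.7, -0.3, 0.3]
grip_width: 0.377
gripper_force: 0.0
0.42 0.6416689347626308 0.12684277251792533 -1.1980000000000002
0.98 0.608744098502148 0.10165676135459381 -0.6380000000000001
1.4 0.5957717415116411 0.0732056212087687 -0.2180000000000002
1.47 0.5948176102079171 0.06804414074228828 -0.14800000000000013
t 27.2 pos [0.6425 0.1266 0.168 ] w 0.377 gf 0.0 ft [-0.7 -0.3  0.3]
turn [ 0.002  0.001 -0.005] shift cm [ 0.05 -0.1   0.2 ]
```

```bash
python3 -m handwheel '[[[0,0,-0.14,-0.07,-1.05,0.1,-0.25],[0,0,-0.14,-0.07,-1.05,0,-0.25],[0,0,-0.14,-0.07,-1.05,0,-0.25],[0,0,-0.14,-0.07,-1.05,0,-0.25],[0,0,-0.14,-0.07,-1.05,0,-0.25],[0,0,-0.14,-0.07,-1.05,0,-0.25],[0,0,-0.14,-0.07,-1.05,0,-0.25],[0,0,0,0,0,0,-0.25],[0,0,0,0,0,0,-0.25],[0,0,0,0,0,0,-0.25]]]'
python3 plan.py .5958 .0732 .166 -.218
python3 - <<'E'
from h import *
t=snap("top","6");r=snap("side","6")
b=cv2.resize(t["img"][155:255,195:295],None,fx=4,fy=4,interpolation=2)
a=cv2.resize(r["img"][145:245,245:345],None,fx=4,fy=4,interpolation=2)
cv2.imwrite("pics/i.png",np.hstack([a,b])[:,:,::-1])
E
```

```text
time_s: 28.2
tool_pos: [0.5957, 0.0733, 0.1658]
ee_rot: [0.0, 0.111, 0.994, 0.0]
ft_force: [0.3, 0.6, -0.1]
grip_width: 0.376
gripper_force: 0.0
t 28.2 pos [0.5957 0.0733 0.1658] w 0.376 gf 0.0 ft [ 0.3  0.6 -0.1]
turn [ 0.     0.    -0.005] shift cm [-0.01 -0.01 -0.02]
```

View pics/i.png

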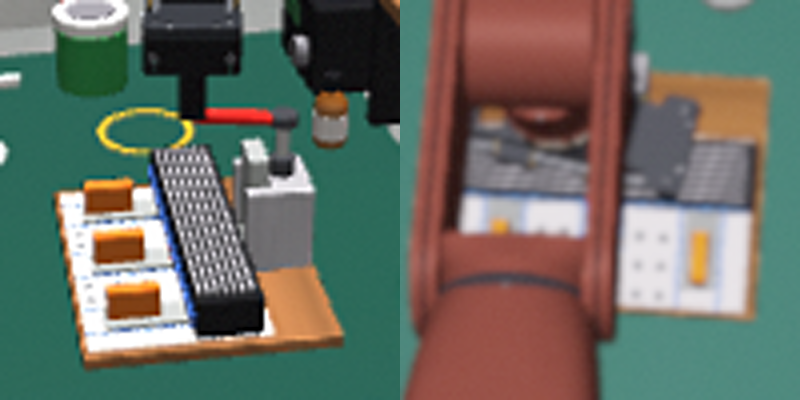

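```bash
python3 -m handwheel '[[[0,0,-0.05,0,-0.4,0,-0.25],[0,0,-0.03,0,-0.25,0,-0.25],[0,0,0,0,0,0,-0.25],[0,0,0,0,0,0,-0.25],[0,0,0,0,0,0,-0.25],[0,0,0,0,0,0,-0.25],[0,0,0,0,0,0,-0.25],[0,0,0,0,0,0,-0.25],[0,0,0,0,0,0,-0.25],[0,0,0,0,0,0,-0.25]]]'
python3 -m handwheel '[[[0,0,0,0,0,0,-0.25],[0,0,0,0,0,0,-0.25],[0,0,0,0,0,0,-0.25],[0,0,0,0,0,0,-0.25],[0,0,0,0,0,0,-0.25],[0,0,0,0,0,0,-0.25],[0,0,0,0,0,0,-0.25],[0,0,0,0,0,0,-0.25],[0,0,0,0,0,0,-0.25],[0,0,0,0,0,0,-0.25]]]'
cat > barz.py <<'E'
import sys
from h import *
# dark bar's lower-right front corner region: image rows of the black/white transition in the side view, at fixed columns
for tag in sys.argv[1:]:
    r=load("side",tag); g=cv2.cvtColor(r["img"],cv2.COLOR_RGB2GRAY).astype(float)
    out=[]
    for u in (298,301,304,307):
        c=g[205:240,u]; d=np.diff(c); i=int(np.argmax(d)); 
        out.append((u,205+i,int(d[i])))
    print(tag,out)
E
python3 - <<'E'
from h import *
snap("side","7")
E
python3 barz.py 5 6 7
```

```text
time_s: 29.3
tool_pos: [0.5942, 0.0672, 0.1655]
ee_rot: [0.0, 0.07, 0.998, 0.0]
ft_force: [2.4, 5.5, -0.7]
grip_width: 0.376
gripper_force: 2.6
time_s: 30.3
tool_pos: [0.5942, 0.0672, 0.1656]
ee_rot: [0.0, 0.07, 0.998, 0.0]
ft_force: [3.2, 4.7, -1.1]
grip_width: 0.376
gripper_force: 2.6
5 [(298, 225, 245), (301, 225, 255), (304, 225, 177), (307, 224, 158)]
6 [(298, 228, 116), (301, 228, 223), (304, 228, 106), (307, 227, 160)]
7 [(298, 228, 111), (301, 228, 224), (304, 228, 107), (307, 227, 161)]
```

```bash
cat > barh.py <<'E'
import sys
from h import *
o=np.array([.586,.062]);th=-.047;Y=np.array([-np.sin(th),np.cos(th)]);X=np.array([np.cos(th),np.sin(th)])
for tag in sys.argv[1:]:
    r=load("side",tag); g=cv2.cvtColor(r["img"],cv2.COLOR_RGB2GRAY).astype(float); z=[]
    for u in (299,300,301,302,303,304,305):
        c=g[205:240,u]; d=np.diff(c); i=int(np.argmax(d)); w=np.clip(d[i-1:i+2],0,None); v=205+i-1+(w*np.arange(3)).sum()/w.sum()+.5
        a,b=ray(r,(u,v)); t=(-.130-((a[:2]-o)@Y))/(b[:2]@Y); p=a+b*t; z.append(p[2]-.012); xx=(p[:2]-o)@X
    print(tag,"gap mm",(np.array(z)*1000).round(1),"x",xx.round(3))
    # top white face edge check
E
python3 barh.py 0 5 6 7
```

```text
0 gap mm [18.9 18.6 18.2 17.8 18.4 18.1 18.9] x 0.023
5 gap mm [18.9 18.6 18.2 17.8 18.5 18.2 19.2] x 0.023
6 gap mm [ 7.4  7.   6.6  6.3  5.9  7.1 54.7] x 0.022
7 gap mm [ 7.4  7.   6.6  6.3  5.9  7.  54.7] x 0.022
```

Run:
```python
from h import *
A=load("side","5");B=load("side","7")
g=[cv2.cvtColor(r["img"],cv2.COLOR_RGB2GRAY) for r in (A,B)]
# right-end block of the bar: template from shot 5 matched in 7, upsampled
up=lambda i:cv2.resize(i,None,fx=8,fy=8,interpolation=cv2.INTER_CUBIC)
for box in ((292,200,312,226),(286,185,308,224),(296,210,310,224)):
    t=up(g[0][box[1]:box[3],box[0]:box[2]]); s=up(g[1][box[1]-3:box[3]+9,box[0]-4:box[2]+4])
    m=cv2.matchTemplate(s,t,cv2.TM_CCOEFF_NORMED); _,v,_,l=cv2.minMaxLoc(m); print(v,l[0]/8-4,l[1]/8-3)
p=np.array([.565,-.07,.03]); print(proj(A,p)-proj(A,p+[0,0,.0144]))
```

```text
0.9395477175712585 0.0 3.0
0.8937632441520691 0.0 3.125
0.9709635972976685 0.0 3.375
[-0.01435794  3.78251342]
```

```bash
python3 -m handwheel '[[[0,0,0.14,-0.07,1.05,0,-0.25],[0,0,0.14,-0.07,1.05,0,-0.25],[0,0,0.14,-0.07,1.05,0,-0.25],[0,0,0.14,-0.07,1.05,0,-0.25],[0,0,0.14,-0.07,1.05,0,-0.25],[0,0,0.14,-0.07,1.05,0,-0.25],[0,0,0.14,-0.07,1.05,0,-0.25],[0,0,0,0,0,0,-0.25],[0,0,0,0,0,0,-0.25]]]'
python3 plan.py .6183 .1123 .166 -.818
python3 -m handwheel '[[[0,0,0.14,-0.07,1.05,0,-0.25],[0,0,0.14,-0.07,1.05,0,-0.25],[0,0,0.14,-0.07,1.05,0,-0.25],[0,0,0.14,-0.07,1.05,0,-0.25],[0,0,0,0,0,0,-0.25],[0,0,0,0,0,0,-0.25],[0,0,0,0,0,0,-0.25]]]'
python3 plan.py .6780 .1314 .166 -1.678
```

```text
time_s: 31.25
tool_pos: [0.6352, 0.1234, 0.1653]
ee_rot: [-0.0, 0.53, 0.848, -0.001]
ft_force: [0.3, -0.3, -0.6]
grip_width: 0.374
gripper_force: 0.0
t 31.25 pos [0.6352 0.1234 0.1653] w 0.374 gf 0.0 ft [ 0.3 -0.3 -0.6]
turn [-0.001  0.    -0.298] shift cm [ 0.35 -1.99 -0.07]
time_s: 31.95
tool_pos: [0.6759, 0.1308, 0.1656]
ee_rot: [0.0, 0.743, 0.669, -0.0]
ft_force: [-1.3, 0.1, 0.5]
grip_width: 0.377
gripper_force: 0.0
t 31.95 pos [0.6759 0.1308 0.1656] w 0.377 gf 0.0 ft [-1.3  0.1  0.5]
turn [-0.     0.     0.002] shift cm [ 0.08  0.2  -0.04]
```

```bash
python3 -m handwheel '[[[0,0,0,0,0.3,0,-0.25],[0,0,0,0,0.2,0,-0.25],[0,0,0,0,0.2,0,-0.25],[0,0,0,0,0,0,-0.25],[0,0,0,0,0,0,-0.25]]]'
python3 plan.py .6780 .1314 .166 -1.678
```

```text
time_s: 32.45
tool_pos: [0.681, 0.131, 0.1653]
ee_rot: [-0.002, 0.744, 0.668, -0.002]
ft_force: [-9.8, 1.5, 4.8]
grip_width: 0.374
gripper_force: 4.9
t 32.45 pos [0.681  0.131  0.1653] w 0.374 gf 4.9 ft [-9.8  1.5  4.8]
turn [-0.006  0.    -0.   ] shift cm [ 0.01 -0.31 -0.07]
```

```bash
python3 -m handwheel '[[[0,0,0,0,-0.7,0,-0.25],[0,0,0,0,0,-1.5,-0.25],[0,0,0,0,0,-2,-0.25],[0,0,0,0,0,-2,-0.25],[0,0,0,0,0,-1,-0.1],[0,0,-0.136,0,0,0,-0.1],[0,0,-0.136,0,0,0,-0.1],[0,0,-0.136,0,0,0,-0.1],[0,0,-0.136,0,0,0,-0.1],[0,0,-0.136,0,0,0,-0.1]]]'
python3 -m handwheel '[[[0,0,-0.136,0,0,0,-0.1],[0,0,-0.136,0,0,0,-0.1],[0,0,-0.136,0,0,0,-0.1],[0,0,-0.136,0,0,0,-0.1],[0,0,-0.136,0,0,0,-0.1],[0,0,-0.136,0,0,0,-0.1],[0,0,-0.136,0,0,0,-0.1],[0,0,0,0,0,0,-0.1],[0,0,0,0,0,0,-0.1]]]'
python3 plan.py .46 -.18 .22 -.047
```

```text
time_s: 33.45
tool_pos: [0.6767, 0.131, 0.231]
ee_rot: [0.0, 0.477, 0.879, 0.0]
ft_force: [-0.0, -0.1, 0.5]
grip_width: 0.449
gripper_force: 0.0
time_s: 34.35
tool_pos: [0.6766, 0.1311, 0.2308]
ee_rot: [0.0, 0.026, 1.0, -0.0]
ft_force: [-0.4, 0.6, -0.4]
grip_width: 0.449
gripper_force: 0.0
t 34.35 pos [0.6766 0.1311 0.2308] w 0.449 gf 0.0 ft [-0.4  0.6 -0.4]
turn [-0.     0.    -0.004] shift cm [ 20.17 -32.09   1.08]
```

```bash
python3 -m handwheel '[[[0,0,0,2.2,-3.5,0,-0.1],[0,0,0,2.2,-3.5,0,-0.1],[0,0,0,2.2,-3.5,0,-0.1],[0,0,0,2.2,-3.5,0,-0.1],[0,0,0,2.2,-3.5,0,-0.1],[0,0,0,2.2,-3.5,0,-0.1],[0,0,0,2.2,-3.5,0,-0.1],[0,0,0,2.2,-3.5,0,-0.1],[0,0,0,2.2,-3.5,0,-0.1],[0,0,0,0,0,0,-0.1]]]'
python3 - <<'E'
from h import *
t=snap("top","8");r=snap("side","8")
b=cv2.resize(t["img"][145:275,115:295],None,fx=3,fy=3,interpolation=2)
a=cv2.resize(r["img"][145:242,245:325],None,fx=4,fy=4,interpolation=2)[:390,:250]
a=np.vstack([a,np.zeros((390-len(a),a.shape[1],3),np.uint8)])
cv2.imwrite("pics/j.png",np.hstack([a,b])[:,:,::-1])
E
python3 chk.py 8; python3 barh.py 8; python3 plan.py .527 -.0199 .11 -.047
```

```text
time_s: 35.35
tool_pos: [0.4615, -0.1775, 0.231]
ee_rot: [-0.0, 0.028, 1.0, -0.001]
ft_force: [-0.5, 1.2, -0.1]
grip_width: 0.447
gripper_force: 0.0
grip 35 [[219.5, 216.0], [10.0, 3.0], 90.0] [-0.0557  0.0827] (rear-face bias about -0.002 in x)
grip 32 [[244.0, 217.5], [11.0, 2.0], 90.0] [-0.058  -0.0009] (rear-face bias about -0.002 in x)
grip 27 [[269.0, 219.5], [11.0, 2.0], 90.0] [-0.0589 -0.0859] (rear-face bias about -0.002 in x)
red 30 [282, 202, 3, 20] [-0.0283 -0.1305]
red 25 [207, 204, 2, 18] [-0.0388  0.1286]
red 60 [217, 209, 5, 13] [-0.0503  0.0878]
red 52 [242, 211, 5, 11] [-0.0481  0.0022]
red 44 [267, 212, 5, 10] [-0.0455 -0.0836]
8 gap mm [ 7.4  7.   6.6  6.3  5.9  7.  54.7] x 0.022
t 35.45 pos [ 0.4635 -0.1747  0.231 ] w 0.45 gf 0.0 ft [0.2 0.8 0.5]
turn [-0.     0.001 -0.005] shift cm [-5.62 15.76 12.1 ]
```

View pics/j.png

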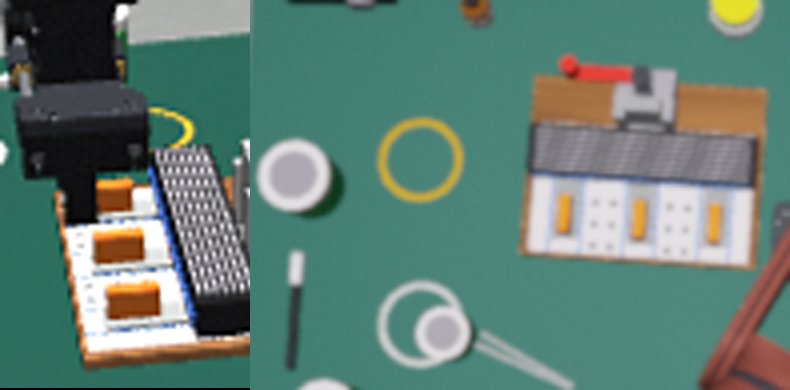

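```bash
python3 -m handwheel '[[[0,0,0,-0.94,2.63,0,-0.1],[0,0,0,-0.94,2.63,0,-0.1],[0,0,0,-0.94,2.63,0,-0.1],[0,0,0,-0.94,2.63,4,-0.1],[0,0,0,-0.93,2.62,4,-0.1],[0,0,0,-0.93,2.62,4,-0.1],[0,0,0,0,0,0,-0.1],[0,0,0,0,0,0,-0.1],[0,0,0,0,0,0,-0.1]]]'
python3 plan.py .527 -.0199 .0375 -.047
```

```text
time_s: 36.35
tool_pos: [0.5288, -0.0193, 0.1124]
ee_rot: [0.001, 0.024, 1.0, -0.0]
ft_force: [-1.0, -0.1, 0.7]
grip_width: 0.45
gripper_force: 0.0
t 36.35 pos [ 0.5288 -0.0193  0.1124] w 0.45 gf 0.0 ft [-1.  -0.1  0.7]
turn [-0.001  0.003 -0.   ] shift cm [ 0.17 -0.07  7.49]
```

```bash
python3 -m handwheel '[[[0,0,0,0.1,-0.05,2,-0.1],[0,0,0,0,0,2,-0.1],[0,0,0,0,0,2,-0.1],[0,0,0,0,0,1.4,-0.1],[0,0,0,0,0,0,-0.1],[0,0,0,0,0,0,-0.1],[0,0,0,0,0,0,-1],[0,0,0,0,0,0,-1],[0,0,0,0,0,0,-1],[0,0,0,0,0,0,-1]]]' 40
python3 plan.py .527 -.0199 .0375 -.047
python3 -m handwheel '[[[0,0,0,0,0,0,-1],[0,0,0,0.6,0,0,-1],[0,0,0,0.8,0,0,-1],[0,0,0,1,0,0,-1]]]' 40
python3 -m handwheel '[[[0,0,0,1.2,0,0,-1],[0,0,0,1.4,0,0,-1],[0,0,0,1.6,0,0,-1],[0,0,0,0,0,0,-1],[0,0,0,0,0,0,-1]]]' 40
python3 plan.py .4625 -.403 .115 -.06
```

```text
time_s: 37.35
tool_pos: [0.5265, -0.0197, 0.037]
ee_rot: [0.0, 0.024, 1.0, -0.0]
ft_force: [-1.2, -0.4, -0.3]
grip_width: 0.169
gripper_force: 0.0
t 37.35 pos [ 0.5265 -0.0197  0.037 ] w 0.169 gf 0.0 ft [-1.2 -0.4 -0.3]
turn [-0.     0.001 -0.001] shift cm [-0.05 -0.01 -0.05]
time_s: 37.75
tool_pos: [0.5022, -0.0186, 0.0369]
ee_rot: [0.001, 0.024, 1.0, -0.0]
ft_force: [2.7, -0.5, 3.6]
grip_width: 0.158
gripper_force: 40.0
time_s: 38.25
tool_pos: [0.4579, -0.0164, 0.0367]
ee_rot: [-0.002, 0.024, 1.0, 0.0]
ft_force: [-7.4, -0.4, 11.0]
grip_width: 0.158
gripper_force: 40.0
t 38.25 pos [ 0.4579 -0.0164  0.0367] w 0.158 gf 40.0 ft [-7.4 -0.4 11. ]
turn [ 0.    -0.004  0.012] shift cm [ -2.78 -38.57  -7.83]
```

```bash
python3 -m handwheel '[[[0,0,0,0,0,-1.5,-1],[0,0,0.012,0,0,-3,-1],[0,0,0,0,0,-3.3,-1],[0,0,0,-0.3,-3.86,0,-1],[0,0,0,-0.3,-3.86,0,-1],[0,0,0,-0.3,-3.86,0,-1],[0,0,0,-0.3,-3.86,0,-1],[0,0,0,-0.3,-3.86,0,-1],[0,0,0,-0.3,-3.86,0,-1],[0,0,0,-0.3,-3.86,0,-1]]]'
python3 -m handwheel '[[[0,0,0,-0.3,-3.86,0,-1],[0,0,0,-0.3,-3.86,0,-1],[0,0,0,-0.3,-3.86,0,-1],[0,0,0,0,0,2,-1],[0,0,0,0,0,2,-1],[0,0,0,0,0,2,-1],[0,0,0,0,0,1,-1],[0,0,0,0,0,0,-1],[0,0,0,0,0,0,-1],[0,0,0,0,0,0,-1]]]'
python3 plan.py .4625 -.403 .028 -.06
```

```text
time_s: 39.25
tool_pos: [0.4635, -0.2881, 0.1136]
ee_rot: [-0.001, 0.03, 1.0, 0.001]
ft_force: [0.6, -0.0, -1.6]
grip_width: 0.159
gripper_force: 40.0
time_s: 40.25
tool_pos: [0.4678, -0.4042, 0.0459]
ee_rot: [0.001, 0.03, 1.0, -0.001]
ft_force: [0.8, -0.3, -0.9]
grip_width: 0.157
gripper_force: 40.0
t 40.25 pos [ 0.4678 -0.4042  0.0459] w 0.157 gf 40.0 ft [ 0.8 -0.3 -0.9]
turn [-0.001  0.001  0.   ] shift cm [0.54 0.09 1.79]
```

```bash
python3 -m handwheel '[[[0,0,0,0.3,0,1,-1],[0,0,0,0,0,0.5,-1],[0,0,0,0,0,0.25,-1],[0,0,0,0,0,0,-1],[0,0,0,0,0,0,-0.1],[0,0,0,0,0,0,-0.1],[0,0,0,0,0,0,-0.1],[0,0,-0.013,0,0,-3.2,-0.1],[0,0,0,0,0,-5,-0.1],[0,0,0,0,0,0,-0.1]]]'
python3 plan.py .5297 .0649 .11 -.047
```

```text
time_s: 41.25
tool_pos: [0.4677, -0.4073, 0.1167]
ee_rot: [0.004, 0.023, 1.0, -0.005]
ft_force: [1.5, -1.5, 0.0]
grip_width: 0.44
gripper_force: 0.0
t 41.25 pos [ 0.4677 -0.4073  0.1167] w 0.44 gf 0.0 ft [ 1.5 -1.5  0. ]
turn [-0.009  0.009  0.   ] shift cm [-3.98 47.46  0.67]
```

```bash
python3 -m handwheel '[[[0,0,0,-0.35,3.93,0,-0.1],[0,0,0,-0.35,3.93,0,-0.1],[0,0,0,-0.35,3.93,0,-0.1],[0,0,0,-0.35,3.93,0,-0.1],[0,0,0,-0.35,3.93,0,-0.1],[0,0,0,-0.35,3.93,0,-0.1],[0,0,0,-0.35,3.93,0,-0.1],[0,0,0,-0.35,3.93,0,-0.1],[0,0,0,-0.35,3.93,0,-0.1],[0,0,0,-0.35,3.93,0,-0.1]]]'
python3 -m handwheel '[[[0,0,0,-0.35,3.93,0,-0.1],[0,0,0,-0.35,3.93,0,-0.1],[0,0,0,0,0,0,-0.1],[0,0,0,0,0,0,-0.1],[0,0,0,0,0,0,-0.1]]]'
python3 plan.py .5297 .0649 .0375 -.047
```

```text
time_s: 42.25
tool_pos: [0.5176, -0.011, 0.1089]
ee_rot: [0.0, 0.023, 1.0, -0.0]
ft_force: [-0.2, -0.2, 0.1]
grip_width: 0.449
gripper_force: 0.0
time_s: 42.75
tool_pos: [0.5281, 0.0648, 0.1087]
ee_rot: [-0.0, 0.024, 1.0, -0.0]
ft_force: [0.9, -0.0, -0.4]
grip_width: 0.447
gripper_force: 0.0
t 42.75 pos [0.5281 0.0648 0.1087] w 0.447 gf 0.0 ft [ 0.9 -0.  -0.4]
turn [-0. -0. -0.] shift cm [-0.16  0.01  7.12]
```

```bash
python3 -m handwheel '[[[0,0,0,-0.16,0,2,-0.1],[0,0,0,0,0,2,-0.1],[0,0,0,0,0,2,-0.1],[0,0,0,0,0,1,-0.1],[0,0,0,0,0,0,-0.1],[0,0,0,0,0,0,-0.1],[0,0,0,0,0,0,-1],[0,0,0,0,0,0,-1],[0,0,0,0,0,0,-1],[0,0,0,0,0,0,-1]]]' 40
python3 -m handwheel '[[[0,0,0,0,0,0,-1],[0,0,0,0.6,0,0,-1],[0,0,0,0.8,0,0,-1],[0,0,0,1,0,0,-1],[0,0,0,1.2,0,0,-1],[0,0,0,1.4,0,0,-1],[0,0,0,1.6,0,0,-1],[0,0,0,0,0,0,-1],[0,0,0,0,0,0,-1]]]' 40
python3 plan.py .477 -.331 .115 -.06
```

```text
time_s: 43.75
tool_pos: [0.5301, 0.0656, 0.0395]
ee_rot: [0.0, 0.023, 1.0, -0.0]
ft_force: [-0.0, -1.9, -0.0]
grip_width: 0.173
gripper_force: 1.0
time_s: 44.65
tool_pos: [0.4613, 0.0689, 0.0392]
ee_rot: [-0.002, 0.023, 1.0, -0.0]
ft_force: [-7.8, -0.7, 10.9]
grip_width: 0.155
gripper_force: 40.0
t 44.65 pos [0.4613 0.0689 0.0392] w 0.155 gf 40.0 ft [-7.8 -0.7 10.9]
turn [-0.    -0.004  0.014] shift cm [ -3.96 -39.82  -7.58]
```

```bash
python3 -m handwheel '[[[0,0,0,0,0,-1.5,-1],[0,0,0.013,0,0,-3,-1],[0,0,0,0,0,-3.1,-1],[0,0,0,-0.36,-3.98,0,-1],[0,0,0,-0.36,-3.98,0,-1],[0,0,0,-0.36,-3.98,0,-1],[0,0,0,-0.36,-3.98,0,-1],[0,0,0,-0.36,-3.98,0,-1],[0,0,0,-0.36,-3.98,0,-1],[0,0,0,-0.36,-3.98,0,-1]]]'
python3 -m handwheel '[[[0,0,0,-0.36,-3.98,0,-1],[0,0,0,-0.36,-3.98,0,-1],[0,0,0,-0.36,-3.98,0,-1],[0,0,0,0,0,2,-1],[0,0,0,0,0,2,-1],[0,0,0,0,0,2,-1],[0,0,0,0,0,1,-1],[0,0,0,0,0,0,-1],[0,0,0,0,0,0,-1],[0,0,0,0,0,0,-1]]]'
python3 plan.py .480 -.331 .030 -.06
```

```text
time_s: 45.65
tool_pos: [0.4707, -0.2116, 0.1142]
ee_rot: [-0.001, 0.03, 1.0, 0.001]
ft_force: [0.3, 0.6, -1.7]
grip_width: 0.157
gripper_force: 40.0
time_s: 46.65
tool_pos: [0.4767, -0.3312, 0.0463]
ee_rot: [0.001, 0.03, 1.0, -0.001]
ft_force: [0.6, 0.3, -1.4]
grip_width: 0.161
gripper_force: 40.0
t 46.65 pos [ 0.4767 -0.3312  0.0463] w 0.161 gf 40.0 ft [ 0.6  0.3 -1.4]
turn [-0.001  0.002  0.   ] shift cm [-0.33  0.04  1.63]
```

```bash
python3 -m handwheel '[[[0,0,0,0,0,0.9,-1],[0,0,0,0,0,0.5,-1],[0,0,0,0,0,0.2,-1],[0,0,0,0,0,0,-1],[0,0,0,0,0,0,-0.1],[0,0,0,0,0,0,-0.1],[0,0,0,0,0,0,-0.1],[0,0,-0.013,0,0,-3.2,-0.1],[0,0,0,0,0,-4.8,-0.1],[0,0,0,0,0,0,-0.1]]]'
python3 -m handwheel '[[[0,0,0,-0.32,4.02,0,-0.1],[0,0,0,-0.32,4.02,0,-0.1],[0,0,0,-0.32,4.02,0,-0.1],[0,0,0,-0.32,4.02,0,-0.1],[0,0,0,-0.32,4.02,0,-0.1],[0,0,0,-0.32,4.02,0,-0.1],[0,0,0,-0.32,4.02,0,-0.1],[0,0,0,-0.32,4.02,0,-0.1],[0,0,0,-0.32,4.02,0,-0.1],[0,0,0,-0.32,4.02,0,-0.1]]]'
python3 -m handwheel '[[[0,0,0,-0.32,4.02,0,-0.1],[0,0,0,-0.32,4.02,0,-0.1],[0,0,0,0,0,0,-0.1],[0,0,0,0,0,0,-0.1],[0,0,0,0,0,0,-0.1]]]'
python3 plan.py .5378 .1494 .039 -.047
```

```text
time_s: 47.65
tool_pos: [0.4796, -0.3341, 0.116]
ee_rot: [0.004, 0.023, 1.0, -0.004]
ft_force: [1.1, -1.1, 0.6]
grip_width: 0.445
gripper_force: 0.0
time_s: 48.65
tool_pos: [0.5267, 0.0709, 0.1087]
ee_rot: [0.0, 0.023, 1.0, -0.0]
ft_force: [0.7, -0.0, -0.2]
grip_width: 0.452
gripper_force: 0.0
time_s: 49.15
tool_pos: [0.5367, 0.1484, 0.1086]
ee_rot: [-0.0, 0.024, 1.0, -0.0]
ft_force: [-0.6, 0.1, -0.4]
grip_width: 0.454
gripper_force: 0.0
t 49.15 pos [0.5367 0.1484 0.1086] w 0.454 gf 0.0 ft [-0.6  0.1 -0.4]
turn [-0.001 -0.001 -0.   ] shift cm [-0.11  0.11  6.96]
```

```bash
python3 -m handwheel '[[[0,0,0,-0.1,0.1,2,-0.1],[0,0,0,0,0,2,-0.1],[0,0,0,0,0,2,-0.1],[0,0,0,0,0,0.9,-0.1],[0,0,0,0,0,0,-0.1],[0,0,0,0,0,0,-0.1],[0,0,0,0,0,0,-1],[0,0,0,0,0,0,-1],[0,0,0,0,0,0,-1],[0,0,0,0,0,0,-1]]]' 40
python3 -m handwheel '[[[0,0,0,0,0,0,-1],[0,0,0,0.6,0,0,-1],[0,0,0,0.8,0,0,-1],[0,0,0,1,0,0,-1],[0,0,0,1.2,0,0,-1],[0,0,0,1.4,0,0,-1],[0,0,0,1.6,0,0,-1],[0,0,0,0,0,0,-1],[0,0,0,0,0,0,-1]]]' 40
python3 plan.py .472 -.258 .115 -.06
```

```text
time_s: 50.15
tool_pos: [0.5383, 0.1503, 0.0405]
ee_rot: [0.0, 0.023, 1.0, 0.0]
ft_force: [-0.1, -2.1, 0.5]
grip_width: 0.172
gripper_force: 0.4
time_s: 51.05
tool_pos: [0.4693, 0.1535, 0.0403]
ee_rot: [-0.002, 0.023, 1.0, -0.0]
ft_force: [-5.8, 0.0, 10.7]
grip_width: 0.157
gripper_force: 40.0
t 51.05 pos [0.4693 0.1535 0.0403] w 0.157 gf 40.0 ft [-5.8  0.  10.7]
turn [-0.    -0.004  0.014] shift cm [ -2.73 -41.06  -7.47]
```

```bash
python3 -m handwheel '[[[0,0,0,0,0,-1.5,-1],[0,0,0.013,0,0,-3,-1],[0,0,0,0,0,-3,-1],[0,0,0,-0.27,-4.1,0,-1],[0,0,0,-0.27,-4.1,0,-1],[0,0,0,-0.27,-4.1,0,-1],[0,0,0,-0.27,-4.1,0,-1],[0,0,0,-0.27,-4.1,0,-1],[0,0,0,-0.27,-4.1,0,-1],[0,0,0,-0.27,-4.1,0,-1]]]'
python3 -m handwheel '[[[0,0,0,-0.27,-4.1,0,-1],[0,0,0,-0.27,-4.1,0,-1],[0,0,0,-0.27,-4.1,0,-1],[0,0,0,0,0,2,-1],[0,0,0,0,0,2,-1],[0,0,0,0,0,2,-1],[0,0,0,0,0,1,-1],[0,0,0,0,0,0,-1],[0,0,0,0,0,0,-1],[0,0,0,0,0,0,-1]]]'
python3 plan.py .472 -.258 .031 -.06
```

```text
time_s: 52.05
tool_pos: [0.4718, -0.1348, 0.1141]
ee_rot: [-0.001, 0.03, 1.0, 0.001]
ft_force: [0.2, -0.9, -0.3]
grip_width: 0.156
gripper_force: 40.0
time_s: 53.05
tool_pos: [0.4752, -0.2578, 0.0462]
ee_rot: [0.001, 0.03, 1.0, -0.001]
ft_force: [-0.5, 0.3, -1.1]
grip_width: 0.157
gripper_force: 40.0
t 53.05 pos [ 0.4752 -0.2578  0.0462] w 0.157 gf 40.0 ft [-0.5  0.3 -1.1]
turn [-0.001  0.001  0.001] shift cm [ 0.32 -0.04  1.52]
```

Lower, release, rise and look.

```bash
python3 -m handwheel '[[[0,0,0,0,0,0.9,-1],[0,0,0,0,0,0.5,-1],[0,0,0,0,0,0.1,-1],[0,0,0,0,0,0,-1],[0,0,0,0,0,0,-0.1],[0,0,0,0,0,0,-0.1],[0,0,0,0,0,0,-0.1],[0,0,0,0,0,-3.2,-0.1],[0,0,0,0,0,-4.8,-0.1],[0,0,0,0,0,-4.8,-0.1]]]'
python3 -m handwheel '[[[0,0,0,0,4,-4.8,1],[0,0,0,0,4,0,1],[0,0,0,0,4,0,1],[0,0,0,0,4,0,1],[0,0,0,0,4,0,1],[0,0,0,0,0,0,1],[0,0,0,0,0,0,1]]]'
python3 - <<'E'
from h import *
t=snap("top","9");r=snap("side","9")
b=cv2.resize(t["img"][150:290,130:410],None,fx=2.6,fy=2.6,interpolation=2)
cv2.imwrite("pics/k.png",b[:,:,::-1])
print("lid",[ (x[1],x[3]) for x in blobs(mask(t,(0,0,150),(180,50,255)),60,(155,232,195,275))])
E
python3 barh.py 8 9
```

```text
time_s: 54.05
tool_pos: [0.4736, -0.2569, 0.1582]
ee_rot: [-0.001, 0.03, 1.0, 0.001]
ft_force: [1.1, -0.2, 0.1]
grip_width: 0.447
gripper_force: 0.0
time_s: 54.75
tool_pos: [0.4859, -0.0653, 0.1963]
ee_rot: [-0.0, 0.029, 1.0, -0.0]
ft_force: [0.1, -0.1, 0.5]
grip_width: 0.962
gripper_force: 0.0
lid [(507, [[171.5, 252.7], [28.8, 29.7], 68.2])]
8 gap mm [ 7.4  7.   6.6  6.3  5.9  7.  54.7] x 0.022
9 gap mm [ 7.4  7.   6.6  6.3  5.9  7.  54.7] x 0.022
```

View pics/k.png

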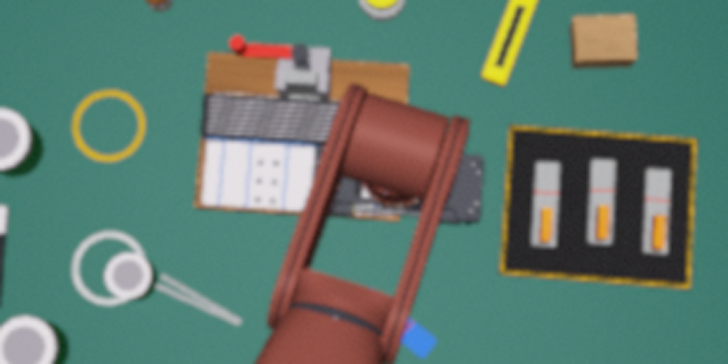

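```bash
python3 - <<'E'
from h import *
np.set_printoptions(precision=4,suppress=True)
T=load("top","9");S=load("side","9")
g=cv2.cvtColor(T["img"],cv2.COLOR_RGB2GRAY)[232:278,150:200]
c=cv2.HoughCircles(cv2.resize(g,None,fx=8,fy=8,interpolation=2),cv2.HOUGH_GRADIENT,1,100,param1=100,param2=20,minRadius=60,maxRadius=90)
print(c)
for q in c[0][:2]:
    u=(q[:2]+.5)/8-.5+[150,232]; print(u,q[2]/8*1.8/539, plane(T,u,.062))
gr=mask(T,(110,8,130),(170,60,190)); print([(b[0],b[1]) for b in blobs(gr,20,(165,240,195,275))])
w=blobs(mask(S,(0,0,150),(180,50,255)),20,(215,155,270,200)); [print(b) for b in w]
gs=blobs(mask(S,(50,100,20),(80,255,100)),30,(215,155,270,210)); [print("green",b) for b in gs]
print("tweezers near end",plane(T,(191.5,256.5),.005),"ring",plane(T,(171.5,198.2),0))
E
python3 plan.py .40 .28 .2 -1.57
```

```text
[[[222.5 188.5  85.9]]]
[177.375 255.125] 0.03585807 [0.3992 0.2796 0.062 ]
[(array([178.6, 255.5]), 83)]
(array([230.4, 157.1]), 182, [215, 155, 36, 7], [[232.5, 158.0], [6.0, 35.0], 90.0])
(array([245.7, 164.2]), 21, [241, 163, 9, 3], [[245.0, 164.0], [2.0, 8.0], 90.0])
(array([229.7, 174.4]), 101, [222, 171, 16, 8], [[229.5, 174.5], [7.0, 15.0], 90.0])
(array([242.6, 183.4]), 36, [238, 178, 9, 11], [[242.0, 183.0], [10.0, 8.0], 90.0])
(array([227.6, 195.3]), 34, [223, 191, 11, 9], [[227.8, 194.8], [3.5, 12.7], 45.0])
(array([264.3, 196.7]), 47, [260, 193, 10, 7], [[264.5, 196.0], [6.0, 9.0], 90.0])
green (array([231.2, 185.1]), 153, [223, 178, 16, 14], [[230.8, 184.8], [12.8, 14.9], 85.9])
tweezers near end [0.3996 0.2426 0.005 ] ring [0.6013 0.3209 0.    ]
t 54.85 pos [ 0.486  -0.0667  0.1963] w 0.987 gf 0.0 ft [ 0.  -0.7 -0.1]
turn [-0.    0.    1.51] shift cm [34.68 -8.57 -0.37]
```

```bash
python3 -c "
from h import *
T=load('top','9');S=load('side','9');print(tri(T,(178.6,255.5),S,(229.7,174.4)),plane(T,(178.6,255.5),.062))"
python3 -m handwheel '[[[0,0,0.137,0,0,0,1],[0,0,0.137,0,0,0,1],[0,0,0.137,0,0,0,1],[0,0,0.137,0,0,0,1],[0,0,0.137,0,0,0,1],[0,0,0.137,0,0,0,1],[0,0,0.137,0,0,0,1],[0,0,0.137,0,0,0,1],[0,0,0.137,0,0,0,1],[0,0,0.137,0,0,0,1]]]'
python3 -m handwheel '[[[0,0,0.14,0,0,0,1],[0,0,0,3.8,-0.97,0,1],[0,0,0,3.8,-0.97,0,1],[0,0,0,3.8,-0.97,0,1],[0,0,0,3.8,-0.97,0,1],[0,0,0,3.8,-0.97,0,1],[0,0,0,3.8,-0.97,0,1],[0,0,0,3.8,-0.97,0,1],[0,0,0,3.8,-0.97,0,1],[0,0,0,3.8,-0.97,0,1]]]'
python3 -m handwheel '[[[0,0,0,0,0,3,1],[0,0,0,0,0,3,1],[0,0,0,0,0,0,1],[0,0,0,0,0,0,1],[0,0,0,0,0,0,1]]]'
python3 plan.py .398 .276 .027 -1.57
```

```text
(array([0.39679996, 0.27594686, 0.05959071]), np.float64(0.002849246201220726)) [0.39804148 0.27549465 0.062     ]
time_s: 55.85
tool_pos: [0.4859, -0.0676, 0.1963]
ee_rot: [-0.0, 0.659, 0.752, -0.0]
ft_force: [-0.4, -1.0, 0.6]
grip_width: 0.997
gripper_force: 0.0
time_s: 56.85
tool_pos: [0.3989, 0.2763, 0.1965]
ee_rot: [0.0, 0.708, 0.707, 0.0]
ft_force: [0.7, -0.5, -0.4]
grip_width: 0.999
gripper_force: 0.0
time_s: 57.35
tool_pos: [0.4, 0.2758, 0.1381]
ee_rot: [0.0, 0.707, 0.707, 0.001]
ft_force: [-0.1, 0.2, -0.3]
grip_width: 0.998
gripper_force: 0.0
t 57.35 pos [0.4    0.2758 0.1381] w 0.998 gf 0.0 ft [-0.1  0.2 -0.3]
turn [ 0.002 -0.001 -0.001] shift cm [ 0.02 -0.2  11.11]
```

```bash
python3 -m handwheel '[[[0,0,0,0,-0.15,2.5,1],[0,0,0,0,0,2.5,1],[0,0,0,0,0,2.5,1],[0,0,0,0,0,2,1],[0,0,0,0,0,1.6,1],[0,0,0,0,0,0,1],[0,0,0,0,0,0,1]]]' 10
python3 -m handwheel '[[[0,0,0,0,0,0,0.2],[0,0,0,0,0,0,0.2],[0,0,0,0,0,0,0.2],[0,0,0,0,0,0,0.2],[0,0,0,0,0,0,0.2],[0,0,0,0,0,0,0.2]]]' 10
python3 plan.py .6013 .3209 .027 -1.57
```

```text
time_s: 58.05
tool_pos: [0.3981, 0.2762, 0.0268]
ee_rot: [0.0, 0.707, 0.707, 0.001]
ft_force: [-0.4, 0.5, 0.6]
grip_width: 0.999
gripper_force: 0.0
time_s: 58.65
tool_pos: [0.3973, 0.2762, 0.0258]
ee_rot: [0.0, 0.707, 0.707, 0.0]
ft_force: [1.1, -0.7, 1.7]
grip_width: 0.664
gripper_force: 10.0
t 58.65 pos [0.3973 0.2762 0.0258] w 0.664 gf 10.0 ft [ 1.1 -0.7  1.7]
turn [ 0.001 -0.     0.   ] shift cm [ 4.46 20.4  -0.12]
```

```bash
python3 -m handwheel '[[[0,0,0,0.32,1.46,0,0.2],[0,0,0,0.32,1.46,0,0.2],[0,0,0,0.32,1.46,0,0.2],[0,0,0,0.32,1.46,0,0.2],[0,0,0,0.32,1.46,0,0.2],[0,0,0,0.32,1.46,0,0.2],[0,0,0,0.32,1.46,0,0.2]]]'
python3 plan.py .6013 .3209 .026 -1.57
python3 -m handwheel '[[[0,0,0,0.32,1.46,0,0.2],[0,0,0,0.32,1.46,0,0.2],[0,0,0,0.32,1.46,0,0.2],[0,0,0,0.32,1.46,0,0.2],[0,0,0,0.32,1.46,0,0.2],[0,0,0,0.32,1.46,0,0.2],[0,0,0,0.32,1.46,0,0.2],[0,0,0,0,0,0,0.2],[0,0,0,0,0,0,0.2]]]'
python3 plan.py .6013 .3209 .026 -1.57
```

```text
time_s: 59.35
tool_pos: [0.4976, 0.2983, 0.0251]
ee_rot: [-0.001, 0.707, 0.708, -0.002]
ft_force: [-6.3, -0.4, 7.0]
grip_width: 0.661
gripper_force: 10.0
t 59.35 pos [0.4976 0.2983 0.0251] w 0.661 gf 10.0 ft [-6.3 -0.4  7. ]
turn [-0.004  0.001  0.   ] shift cm [ 2.25 10.37 -0.09]
time_s: 60.25
tool_pos: [0.6015, 0.321, 0.0252]
ee_rot: [0.0, 0.707, 0.707, 0.0]
ft_force: [1.2, 0.3, -1.3]
grip_width: 0.661
gripper_force: 10.0
t 60.25 pos [0.6015 0.321  0.0252] w 0.661 gf 10.0 ft [ 1.2  0.3 -1.3]
turn [ 0.001 -0.     0.   ] shift cm [-0.01 -0.02 -0.08]
```

Release, rise clear (to above 62 mm lid), back off and check.

```bash
python3 -m handwheel '[[[0,0,0,0,0,0,1],[0,0,0,0,0,0,1],[0,0,0,0,0,0,1],[0,0,0,0,0,0,1],[0,0,0,0,0,-2,1],[0,0,0,0,0,-3,1],[0,0,0,0,0,-4,1],[0,0,0,0,0,-4,1],[0,0,0,0,0,-4,1],[0,0,0,0,0,0,1]]]'
python3 -m handwheel '[[[0,0,0,0,-4,-2,1],[0,0,0,0,-4,0,1],[0,0,0,0,-4,0,1],[0,0,0,0,-4,0,1],[0,0,0,2,-3,0,1],[0,0,0,4,0,0,1],[0,0,0,4,0,0,1],[0,0,0,4,0,0,1],[0,0,0,4,0,0,1],[0,0,0,0,0,0,1]]]'
python3 - <<'E'
from h import *
np.set_printoptions(precision=4,suppress=True)
t=snap("top","10");r=snap("side","10")
b=cv2.resize(t["img"][130:290,110:410],None,fx=2.6,fy=2.6,interpolation=2)
cv2.imwrite("pics/l.png",b[:,:,::-1])
gr=mask(t,(110,8,130),(170,60,190)); 
for x in blobs(gr,30,(155,180,190,215)): print(x[:2],plane(t,x[0],.062))
E
python3 barh.py 10; python3 plan.py .3 .5 .2 -1.57
```

```text
time_s: 61.25
tool_pos: [0.6048, 0.3226, 0.2041]
ee_rot: [0.003, 0.707, 0.708, 0.006]
ft_force: [1.1, 0.1, 0.5]
grip_width: 1.002
gripper_force: 0.0
time_s: 62.25
tool_pos: [0.4095, 0.5044, 0.2138]
ee_rot: [-0.001, 0.706, 0.709, -0.0]
ft_force: [-0.2, 0.1, 0.7]
grip_width: 1.002
gripper_force: 0.0
(array([168. , 194.5]), 83) [0.6023 0.32   0.062 ]
10 gap mm [ 7.4  7.   6.6  6.3  5.9  6.9 54.7] x 0.022
t 62.35 pos [0.4102 0.501  0.2141] w 1.002 gf 0.0 ft [-0.1 -0.7 -0.5]
turn [-0.001  0.002  0.002] shift cm [ -0.09 -11.02   1.41]
```

View pics/l.png

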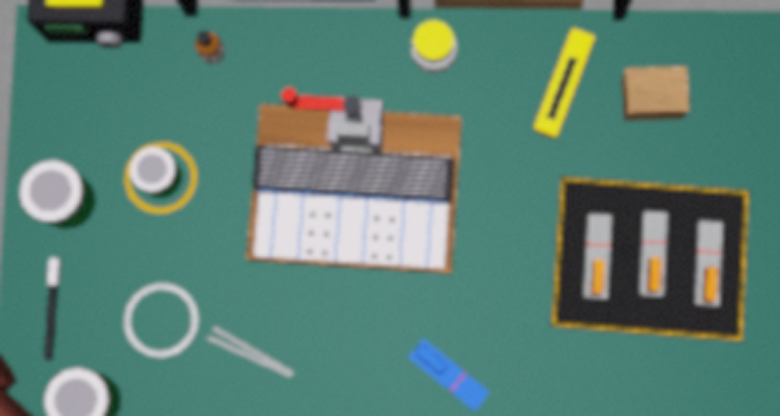

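```bash
python3 -c "
from workcell import *
print(sign_off())"
```

```text
the job is handed in; nothing more can be done
None
```

I've handed the job in at about 62 s of the 210 s allowed, with every step done; sign-off gave no verdict, and the final lamp gap read 6–7 mm by camera against the 4 mm the blades should give, an offset I put down to the roughly 4 mm pixel size.

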